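# Zero the counter scale and weigh the orange jam jar

### The job

Set the empty counter scale to zero with the small black knob sunk in its well: the knob only turns while it is pushed down, so press it gently, turn it until the green zero mark stands under the red pointer, and let it spring up again. Then pick up the orange jam jar, set it down gently, upright and wholly on the steel pan, and let go. Do not force the knob while it is locked, do not ram it or your fingers against the well, and leave the other goods where they are.

Things in the scene. Friction and masses are not known exactly. Their poses are not given: they have to be found in the camera images.
- scale: Pale grey counter scale, fixed: 164 mm deep (x), 344 wide (y), flat top 70 mm above the worktop. Origin: centre of its underside; x ahead, y left, z up. In this frame, mm: knob axis (0, 113), pan centre (0, -95), pivot of pointer and zero mark (-55, 20). The white dial lies flat on top between knob and pan; with the pan empty the red pointer points straight ahead (+x).
- well: Grey lined round well in the scale's top, left end, round the knob: 80 mm inside diameter, rim 2.5 mm wide and 71.5 mm above the worktop, floor 38 mm above the worktop. Origin on its axis at worktop height; axes as the scale's. Under the knob is a solid stop that the fully pressed knob meets. More than 15 N on the well (wall, rim, floor or stop) is too much.
- trim_grip (a point): Middle of the grip bar of the black knob in the well: bar 26 mm long, 12 thick, 17 high (51 to 68 mm above the worktop when up, this point at 60 mm) on a round skirt 40 mm across, its top 51 to 52 mm above the worktop. x is along the bar (grip across y), z up along the turning axis. The bar lies along the scale's x at zero setting; a white line marks its +x half.
- trim (a joint): Angle of the knob, rad, anticlockwise from above positive, -1.5 to 1.5; starts at about 0.5 to 1.15. It moves the green zero mark 0.36 rad per rad, in the same sense; 0 is true zero. While the knob is up a catch locks it, in steps of 0.117 rad (0 is one of them, with about 0.01 rad of play); pressed down 4 mm or more it turns easily. Let up near a step, it centres itself in it.
- trim_press (a joint): How far the knob is pressed down, m: 0 up and locked, free to turn from 0.004, on its solid stop at 0.006. A spring holds it up: it starts to move at about 5 N, turns freely at 8 N and meets the stop at 9 N (0.7 N per mm). When let go it springs up and locks.
- zero_mark (a joint): Angle of the green zero mark (26 x 5 mm, swings about the pointer's pivot), rad, from the place of the pointer at rest with the pan empty: 0 is right under it, positive anticlockwise from above (to its left). It starts at about 0.17 to 0.42. A load on the pan moves the pointer, not the mark.
- pointer_tip (a point): Outer end of the red pointer, 113 mm from its pivot, 74 mm above the worktop; x points along the pointer. The jar's weight swings it clockwise by about 0.3 rad.
- pan_top (a point): Centre of the top of the round steel pan, 110 mm across, at the scale's right end, 87 mm above the worktop when empty; it sinks at most 9 mm under a load (about 4 mm under the jar), on a soft spring.
- jar_orange_mid (a point): Centre (25 mm up) of the orange jam jar with white lid: 42 mm across the body, 44 mm across the lid (the top 12 mm), 50 mm high, about 60 g. It stands on the worktop to the right of the scale.
- jar_purple: Purple jam jar of the same shape, a bystander; origin at the centre of its underside.
- jar_mustard: Mustard-yellow jam jar of the same shape, a bystander; origin at the centre of its underside.
- cup_00: Clear lidded cup of dough drops, 99 mm across, 104 mm high, a bystander to the left of the scale; origin at the centre of its underside.
- cup_01: Another such cup, nearer the robot; origin at the centre of its underside.
- zero_mark_mid (a point): Middle of the green zero mark, 113 mm from the pivot, 72 mm above the worktop; x points away from the pivot.
- catch: The knob's catch, teeth hidden inside the scale under the well (origin on the knob's axis at worktop height): it locks the knob while it is up. Forcing the knob round while locked, or turning before it is pressed clear, loads the catch; more than 20 N there (1.4 N m on the knob) counts as forcing it.
There are look-alikes about, which are no part of the job. What is shaped like the part that bears jar_orange_mid but brown or pink is not meant.

How it is judged:
By the outcome, as a careful person would: the job done as asked, in the order asked, and still so for the second after the job is handed in, with the robot touching nothing.
It also fails if it takes over 72 s, if anything falls off the work surface, if the arm or the gripper's body presses on something with over 40 N, if the wrist force passes 120 N, or if a joint passes its speed limit or range.

### The arm

A 7-joint arm with a two-finger parallel gripper is mounted at the origin on a cart in front of the work surface, level with it; the furniture and walls round the work are solid. World frame = base frame: x ahead of the robot, y to its left, z up, the work surface at z = 0. Lengths are in m, angles in rad, forces in N, time in s.
With the tool pointing down it reaches from about 0.425 to 0.925 m from the base axis. Payload 6.8 kg.
Tool frame: the origin (TCP) lies at the very end of the fingers, on their centre line; the grasp point (between the pads) lies 19 mm behind it; y points along the fingers, x is the direction in which the jaws open and shut, and the axes are right-handed (so a half turn about y gives the same grasp; the last joint's range is limited). The gripper opens to 85 mm and grips with 20 to 120 N. Pads are 22 mm wide; open, the fingers measure 114 mm over their backs; the gripper's body (76 mm by 85 mm) begins 54 mm behind the grasp point. The pads swing forward as they close: fully open they stand 13 mm farther back than shut.
Start: joints at [1.107, 0.477, 0.022, 1.555, -0.011, 1.109, -0.083], TCP at [0.235, -0.633, 0.231] pointing down, gripper open.
Joint ranges: [-2.96, 2.96], [-0.34, 2.1], [-1.41, 1.46], [0.24, 2.44], [-1.37, 4.51], [0.17, 1.92], [-2.96, 2.96]. Speed limits (rad/s): [2.39, 2.39, 3.14, 3.14, 3.14, 3.14, 3.14].

### API

Orientations are given as a unit quaternion [w, x, y, z].
In Python, from bench import manip, get_image, camera_params gives the robot as it stands.
- The arm moves only by the tool play_rows, never from a script. Its argument "plan" is a list of rows, each a list of 3 entries, a list of its own where there are three numbers: the shift along the tool's x, y, z scaled (see below), then the turn, a rotation vector about the tool's x, y, z scaled (see below), then the opening, from 0 (shut) to 1 (fully open). In form: [[[x, y, z], [wx, wy, wz], claw], ...]. A call has 1 to 20 rows; each row shifts and turns the pose as measured when the row begins, along the tool's axes as they then stand; what a row does not reach is not made up. The controller multiplies each number of a shift by 0.25 m and each number of a turn by 360 degrees. A row lasts 1/10 s, in which the tool goes at most 50 mm and 8.59 degrees, less where a joint would pass 70% of its speed; a pose out of reach is approached as far as the arm can. A call with a number of a shift or a turn outside -1 to 1 is refused whole. A call with a gripper value outside its range is refused whole. The fingers move at their own pace and stop on an object; "force" is the grip in N (left out, the last holds). Time passes only in rows, so rows that do not move let the fingers close. It gives the time, the measured TCP pose, the force and the opening at its end, in the units of the state.
- manip.get_state(): the state, without advancing time (a new reading comes with each control period).
- get_image(name): name is "scene" or "top" or "wrist"; returns the picture (384x512x3 uint8, red, green, blue); there is no depth.
- camera_params(name): a dict with "K" (3x3 intrinsics, pixels), "R" (3x3) and "t" (3): a world point X has camera coordinates R X + t; the wrist camera has in their place "mount" (4x4, takes a point from camera to tool coordinates, whose origin is the TCP and whose axes are the tool frame's). Camera axes: x right, y down, z forward; pixel columns grow to the right and rows downward; lengths in m; the calibration is good to about 2 mm. A picture is of the moment at which its call begins: read the wrist's pose just before it. camera_params takes no time and is no camera call.
- manip.sign_off(): hands the job in, once; it reports no verdict.
The state is a dict: "t": time; "qpos": joint angles; "dq": joint speeds; "tau": joint torques, N m; "eef_pos": TCP position; "orientation": TCP orientation; "contact_force": force on the tool from outside, world axes, zero at the start; "ft_torque": the same for the moment, N m; "finger_gap": finger opening in m.
Only numpy, scipy, OpenCV 4.12 (cv2) and the standard library are available. Lean on these libraries where they do the work, as an engineer would, in place of code of your own. Each camera call takes 0.05 s, during which the arm holds its last target.

## Working session

There is one attempt and no reset: what is moved stays moved. The work goes in short steps, Python scripts to look and compute and a tool call to move; the robot and the scene stay as the last step left them, time stands still between calls to the robot, and variables do not carry over. Pictures are saved under pics/ and viewed, and the job is handed in when it is done.

Besides the shell and the picture viewer there is one more tool, called after "Call:" in YAML: its name, and indented under it one key for each argument. play_rows: Moves the arm, as the interface text tells. Its arguments: {"type":"object","properties":{"plan":{"type":"array","items":{"type":"array"}},"force":{"type":"number"}},"required":["plan"]}

```bash
mkdir -p pics; ls; python3 - <<'E'
from bench import manip,get_image,camera_params
import cv2
s=manip.get_state()
for k,v in s.items(): print(k,v)
for n in("scene","top","wrist"):
    cv2.imwrite(f"pics/a_{n}.png",cv2.cvtColor(get_image(n),cv2.COLOR_RGB2BGR)); print(n,camera_params(n))
E
```

```text
pics
t 0.0
qpos [ 1.10691872  0.47781736  0.02235278  1.556459   -0.01148135  1.10928251
 -0.08312062]
dq [-4.15922521e-04 -1.38042344e-04 -5.57713766e-05 -7.68588316e-04
  9.00378228e-04  5.70503310e-04 -1.24058537e-03]
tau [-3.14904582e-04 -5.96457160e+01  1.60784293e+00 -2.81190974e+01
  1.24289698e-02  9.47297638e-03 -5.09779943e-05]
eef_pos [ 0.23488278 -0.63218432  0.23031121]
orientation [ 0.58090813 -0.58026198  0.40419797 -0.40307045]
contact_force [ 0.12945986 -0.67733689  0.48638539]
ft_torque [0.00302925 0.03627367 0.04598657]
finger_gap 0.08555021933095047
scene {'K': array([[435.99393213,   0.        , 259.18002707],
       [  0.        , 435.99393213, 194.91578558],
       [  0.        ,   0.        ,   1.        ]]), 'R': array([[-0.79698157, -0.60400248,  0.00117558],
       [-0.3923484 ,  0.51622218, -0.7612998 ],
       [ 0.45922011, -0.60720315, -0.64839897]]), 't': array([0.38418854, 0.25808987, 1.41269809])}
top {'K': array([[463.40333161,   0.        , 251.40090452],
       [  0.        , 463.40333161, 193.83025356],
       [  0.        ,   0.        ,   1.        ]]), 'R': array([[ 0.01476842, -0.99985534,  0.008437  ],
       [-0.99760834, -0.01530401, -0.06740463],
       [ 0.067524  , -0.00742136, -0.99769005]]), 't': array([7.33373608e-05, 4.65682770e-01, 1.47021819e+00])}
wrist {'K': array([[331.11000848,   0.        , 250.96303327],
       [  0.        , 331.11000848, 191.705383  ],
       [  0.        ,   0.        ,   1.        ]]), 'mount': array([[ 9.99999774e-01,  5.81760506e-04, -3.37170748e-04,
         8.29859391e-04],
       [ 4.92524681e-04, -2.92363999e-01,  9.56306985e-01,
        -1.41905529e-01],
       [ 4.57765047e-04, -9.56306935e-01, -2.92364220e-01,
         7.59238270e-02],
       [ 0.00000000e+00,  0.00000000e+00,  0.00000000e+00,
         1.00000000e+00]])}
```

View pics/a_top.png

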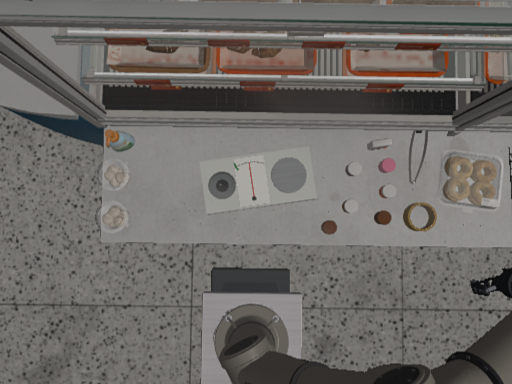

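View pics/a_scene.png

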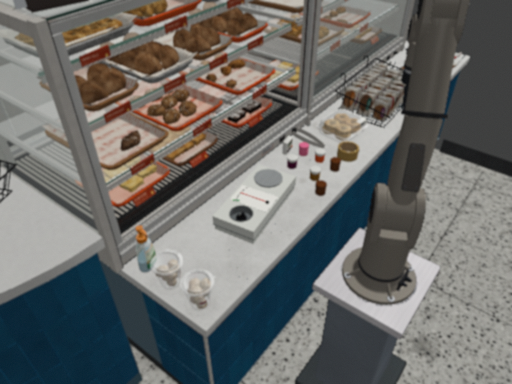

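View pics/a_wrist.png

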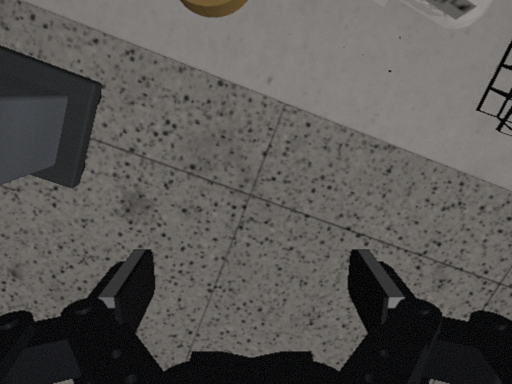

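```bash
cat > h.py <<'E'
from bench import manip,get_image,camera_params
import cv2,numpy as np
from scipy.spatial.transform import Rotation as Ro
def cam(n,s=None):
    c=camera_params(n)
    if n!="wrist": return c["K"],c["R"],c["t"]
    M=np.eye(4); q=s["orientation"]; M[:3,:3]=Ro.from_quat([q[1],q[2],q[3],q[0]]).as_matrix(); M[:3,3]=s["eef_pos"]
    W=np.linalg.inv(M@c["mount"]); return c["K"],W[:3,:3],W[:3,3]
def ray(C,px,z):
    K,R,t=C; d=R.T@np.linalg.solve(K,[px[0],px[1],1]); o=-R.T@t
    return o+d*(z-o[2])/d[2]
def proj(C,X):
    K,R,t=C; p=K@(R@np.asarray(X)+t); return p[:2]/p[2]
E
python3 - <<'E'
import cv2
a=cv2.imread("pics/a_top.png"); b=cv2.imread("pics/a_scene.png")
cv2.imwrite("pics/b1.png",cv2.resize(a[140:250,190:330],None,fx=5,fy=5,interpolation=2))
cv2.imwrite("pics/b2.png",cv2.resize(b[130:205,260:370],None,fx=7,fy=7,interpolation=2))
cv2.imwrite("pics/b3.png",cv2.resize(a[125:245,315:445],None,fx=5,fy=5,interpolation=2))
E
```

```text
(no output)
```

View pics/b1.png

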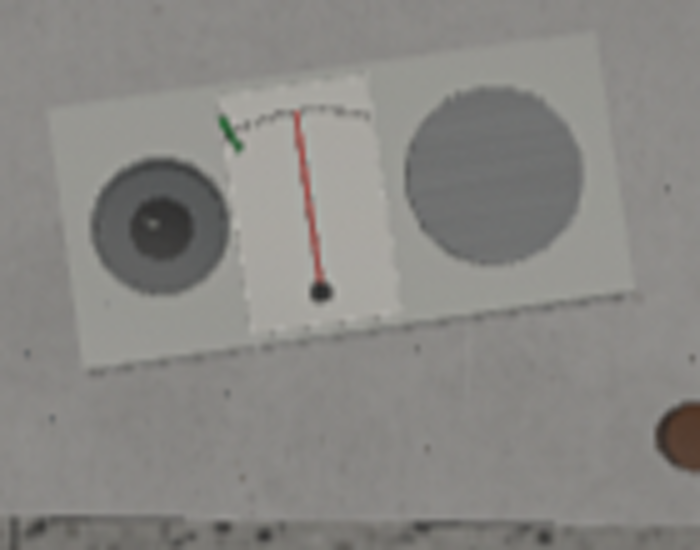

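View pics/b2.png

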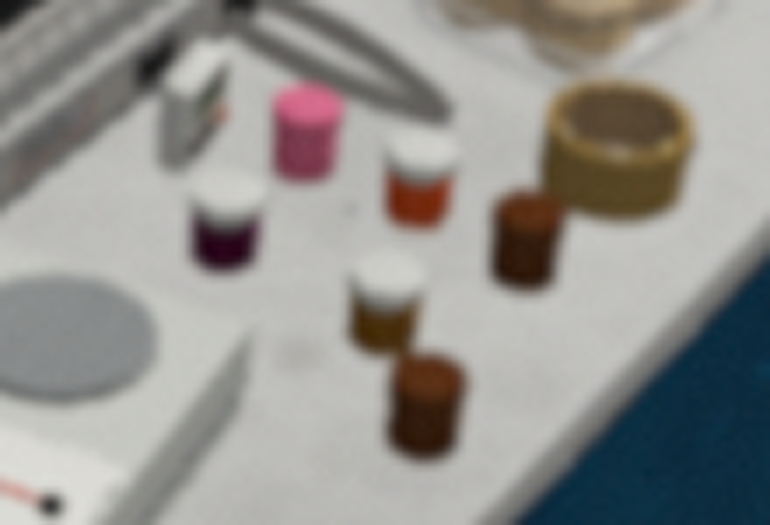

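View pics/b3.png

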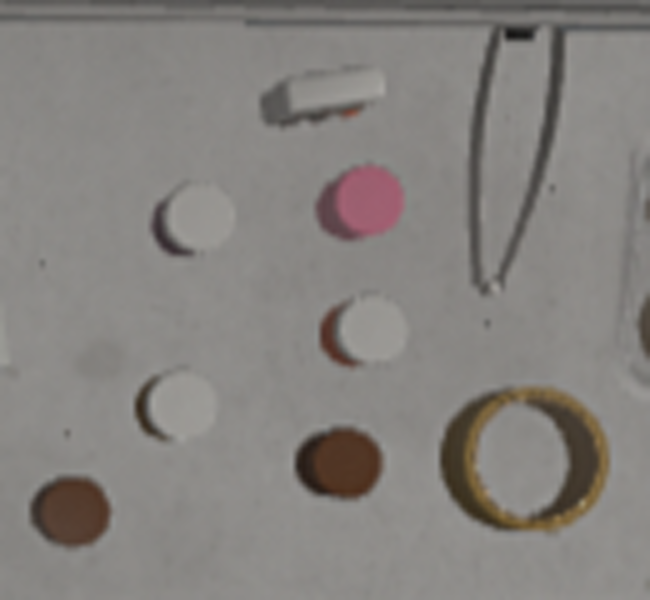

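```bash
python3 - <<'E'
from h import *
C=cam("top"); r=lambda x,y,z:ray(C,(x,y),z)
o=lambda x,y:(190+(x+.5)/5-.5,140+(y+.5)/5-.5)
w=r(*o(160,227),.0715); p=r(*o(494,176),.087); tip=r(*o(297,113),.074); piv=r(*o(320,292),.074); mk=r(*o(231,134),.072)
j=r(315+372/5-.4,125+329/5-.4,.05)
for n,v in dict(w=w,p=p,tip=tip,piv=piv,mk=mk,j=j).items(): print(n,v.round(4))
d=w-p; yaw=np.arctan2(-d[0],d[1]); print("yaw",yaw,np.linalg.norm(d[:2]))
ta=np.arctan2(*(tip-piv)[1::-1]); print("pointer",ta)
# pivot from scale
R=np.array([[np.cos(yaw),-np.sin(yaw)],[np.sin(yaw),np.cos(yaw)]])
c=(w[:2]-R@[0,.113]); c2=p[:2]-R@[0,-.095]; print(c,c2, (c+R@[-.055,.02]))
pv=c+R@[-.055,.02]; m=mk[:2]-pv; print("mark",np.arctan2(m[1],m[0])-yaw,np.linalg.norm(m))
K=pv
# bystander positions
for nm,(x,y) in dict(purple=(200,217),pink=(369,201),must=(182,404),brown1=(342,463),brown2=(74,511)).items(): print(nm,r(315+x/5-.4,125+y/5-.4,.05).round(3))
print("ring",r(315+537/5-.4,125+460/5-.4,.04).round(3))
E
```

```text
w [0.4878 0.0999 0.0715]
p [ 0.521  -0.1048  0.087 ]
tip [0.5597 0.0164 0.074 ]
piv [0.4489 0.0006 0.074 ]
mk [0.5462 0.0571 0.072 ]
j [ 0.4807 -0.4248  0.05  ]
yaw 0.16067732422537398 0.2074374060814703
pointer 0.1420528255609683
[ 0.50584868 -0.01161895] [ 0.50575867 -0.0110636 ] [ 0.44835739 -0.00067584]
mark 0.3724495194990909 0.1136036589078413
purple [ 0.55  -0.317  0.05 ]
pink [ 0.562 -0.423  0.05 ]
must [ 0.432 -0.305  0.05 ]
brown1 [ 0.396 -0.406  0.05 ]
brown2 [ 0.364 -0.238  0.05 ]
ring [ 0.4   -0.532  0.04 ]
```

```bash
cat >> h.py <<'E'
def to(s,X,jaw=None):
    """print shift (units of .25m) in tool axes, and turn rows to reach X with jaw axis yaw (mod pi), pointing down"""
    q=s["orientation"]; R=Ro.from_quat([q[1],q[2],q[3],q[0]]).as_matrix()
    d=np.asarray(X)-s["eef_pos"]; print("t",round(s["t"],2),"pos",s["eef_pos"].round(4),"gap",round(s["finger_gap"],4),"F",s["contact_force"].round(2),"M",s["ft_torque"].round(2))
    print("q7",s["qpos"][6].round(3),"R\n",R.round(4)); print("jawyaw",np.arctan2(R[1,0],R[0,0]).round(4))
    print("shift",(R.T@d/.25).round(4),"len mm",np.linalg.norm(d)*1000)
    if jaw is not None:
        x=np.array([np.cos(jaw),np.sin(jaw),0])
        for sg in(1,-1):
            T=np.column_stack([sg*x,[0,0,-1],np.cross(sg*x,[0,0,-1])])
            v=Ro.from_matrix(R.T@T).as_rotvec(); print("turn",(v/2/np.pi).round(4),"deg",np.degrees(v).round(2))
E
python3 - <<'E'
from h import *
to(manip.get_state(),[.488,.1,.2],.16+1.03+np.pi/2)
to(manip.get_state(),[.43,-.35,.23])
E
```

```text
t 0.15 pos [ 0.235  -0.6323  0.2306] gap 0.0852 F [-0.05  0.29 -0.34] M [ 0.03 -0.05  0.03]
q7 -0.083 R
 [[ 3.483e-01 -6.000e-04  9.374e-01]
 [-9.374e-01  1.300e-03  3.483e-01]
 [-1.400e-03 -1.000e+00 -1.000e-04]]
jawyaw -1.215
shift [-2.3931  0.1254  1.9691] len mm 775.4026622155092
turn [ 3.000e-04  3.672e-01 -1.000e-04] deg [ 9.000e-02  1.322e+02 -3.000e-02]
turn [-1.000e-04 -1.328e-01 -2.000e-04] deg [-3.00e-02 -4.78e+01 -8.00e-02]
t 0.15 pos [ 0.235  -0.6323  0.2306] gap 0.0852 F [-0.05  0.29 -0.34] M [ 0.03 -0.05  0.03]
q7 -0.083 R
 [[ 3.483e-01 -6.000e-04  9.374e-01]
 [-9.374e-01  1.300e-03  3.483e-01]
 [-1.400e-03 -1.000e+00 -1.000e-04]]
jawyaw -1.215
shift [-0.7868  0.0033  1.1247] len mm 343.13944280853576
```

Call:
play_rows:
  plan:
    - [[-0.1,0,0.14],[0,0,0],1]
    - [[-0.1,0,0.14],[0,0,0],1]
    - [[-0.1,0,0.14],[0,0,0],1]
    - [[-0.1,0,0.14],[0,0,0],1]
    - [[-0.1,0,0.14],[0,0,0],1]
    - [[-0.1,0,0.14],[0,0,0],1]
    - [[-0.1,0,0.14],[0,0,0],1]
    - [[-0.1,0,0.14],[0,0,0],1]
    - [[0,0,0],[0,0,0],1]

```text
t: 1.05
eef_pos: [0.4323, -0.3371, 0.227]
orientation: [0.58, -0.58, 0.407, -0.403]
contact_force: [0.9, 0.1, 0.6]
finger_gap: 0.0853
```

```bash
python3 - <<'E'
from h import *
to(manip.get_state(),[.488,.1,.2],.16+1.03+np.pi/2)
E
```

```text
t 1.05 pos [ 0.4323 -0.3371  0.227 ] gap 0.0853 F [0.88 0.13 0.64] M [0.   0.02 0.05]
q7 -0.707 R
 [[ 0.3442 -0.0044  0.9389]
 [-0.9389  0.0031  0.3442]
 [-0.0044 -1.     -0.003 ]]
jawyaw -1.2194
shift [-1.5644  0.1126  0.8115] len mm 441.49477535600903
turn [1.100e-03 3.665e-01 2.000e-04] deg [3.8000e-01 1.3195e+02 7.0000e-02]
turn [ 0.0002 -0.1335 -0.0009] deg [  0.06 -48.05  -0.31]
```

Call:
play_rows:
  plan:
    - [[-0.156,0.005,0.081],[0,0,0],1]
    - [[-0.156,0.005,0.081],[0,0,0],1]
    - [[-0.156,0.005,0.081],[0,0,0],1]
    - [[-0.156,0.005,0.081],[0,0,0],1]
    - [[-0.156,0.005,0.081],[0,0,0],1]
    - [[-0.156,0.005,0.081],[0,0,0],1]
    - [[-0.156,0.005,0.081],[0,0,0],1]
    - [[-0.156,0.005,0.081],[0,0,0],1]
    - [[-0.156,0.005,0.081],[0,0,0],1]
    - [[-0.156,0.005,0.081],[0,0,0],1]
    - [[0,0,0],[0,-0.0223,0],1]
    - [[0,0,0],[0,-0.0223,0],1]
    - [[0,0,0],[0,-0.0223,0],1]
    - [[0,0,0],[0,-0.0223,0],1]
    - [[0,0,0],[0,-0.0223,0],1]
    - [[0,0,0],[0,-0.0223,0],1]
    - [[0,0,0],[0,0,0],1]

```text
t: 2.75
eef_pos: [0.4891, 0.111, 0.2126]
orientation: [0.696, -0.696, 0.125, -0.121]
contact_force: [-0.5, -0.1, -0.2]
finger_gap: 0.0854
```

```bash
python3 - <<'E'
from h import *
s=manip.get_state()
to(s,[.488,.1,.2],.16+1.03+np.pi/2)
im=get_image("wrist"); cv2.imwrite("pics/c.png",im[...,::-1]); C=cam("wrist",s); print(proj(C,[.488,.1,.0715]),proj(C,[.488,.1,.068]))
u,v=proj(C,[.488,.1,.068]).astype(int)
cv2.imwrite("pics/c2.png",cv2.resize(im[max(v-60,0):v+60,u-70:u+70,::-1],None,fx=5,fy=5,interpolation=2));print(u,v)
E
```

```text
t 2.75 pos [0.4891 0.111  0.2126] gap 0.0854 F [-0.48 -0.05 -0.19] M [ 0.04 -0.06  0.02]
q7 -0.848 R
 [[ 9.398e-01 -5.700e-03  3.417e-01]
 [-3.417e-01  1.200e-03  9.398e-01]
 [-5.700e-03 -1.000e+00 -9.000e-04]]
jawyaw -0.3487
shift [ 0.0113  0.0503 -0.0428] len mm 16.749394177307526
turn [-1.400e-03 -4.949e-01 -2.000e-04] deg [-5.1000e-01 -1.7816e+02 -8.0000e-02]
turn [ 0.0002  0.0051 -0.0009] deg [ 0.05  1.84 -0.33]
[253.26444321 190.67187529] [253.26426784 189.54909625]
253 189
```

View pics/c.png

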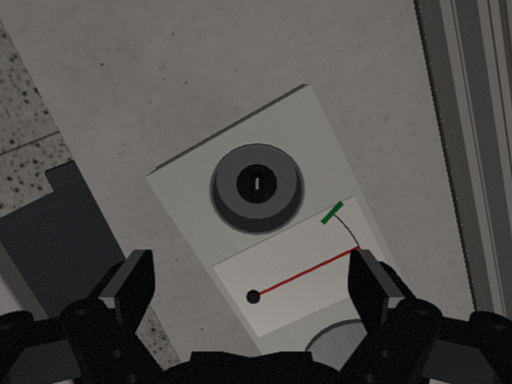

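View pics/c2.png

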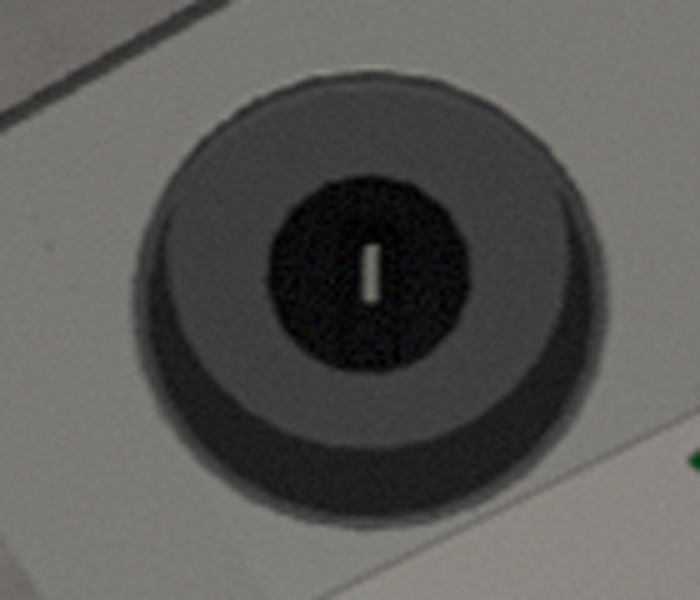

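```bash
python3 - <<'E'
from h import *
s=manip.get_state(); s_pos=s["eef_pos"]; C=cam("wrist",s)
im=cv2.imread("pics/c.png")
# white line
u,v=253,189; sub=cv2.cvtColor(im,cv2.COLOR_BGR2GRAY)
m=np.zeros_like(sub); m[v-18:v+14,u-12:u+18]=(sub[v-18:v+14,u-12:u+18]>70)
ys,xs=np.nonzero(m); print(len(xs),xs.min(),xs.max(),ys.min(),ys.max())
w=sub[ys,xs].astype(float)-30
P=np.array([ray(C,(x,y),.068)[:2] for x,y in zip(xs,ys)]); c=np.average(P,axis=0,weights=w)
U,S,V=np.linalg.svd((P-c)*np.sqrt(w)[:,None],full_matrices=False); d=V[0]; pr=(P-c)@d
a=np.arctan2(d[1],d[0]); print("line c",c,"ang",a,"ext",pr.min(),pr.max())
# pointer red / green, pivot
hsv=cv2.cvtColor(im,cv2.COLOR_BGR2HSV)
g=cv2.inRange(hsv,(45,120,40),(85,255,255)); r=cv2.inRange(hsv,(0,150,60),(8,255,255))|cv2.inRange(hsv,(172,150,60),(180,255,255))
def pts(mask,z):
    ys,xs=np.nonzero(mask); return np.array([ray(C,(x,y),z)[:2] for x,y in zip(xs,ys)])
G=pts(g,.072); Rr=pts(r,.074)
print("green c",G.mean(0),len(G)); 
def dr(P):
    c=P.mean(0); V=np.linalg.svd(P-c,full_matrices=False)[2][0]; return c,np.arctan(V[1]/V[0])
print("green dir",dr(G),"red",dr(Rr),len(Rr))
pv=ray(C,(253.3,296.5),.074)[:2]; print("pivot",pv)
for n,q in(("g",G.mean(0)),("r",Rr.mean(0))):print(n,np.arctan2(*(q-pv)[::-1]),np.linalg.norm(q-pv))
# rim ellipse centre: outer boundary in crop approx
for q in((183+370/5,129+298/5),):print("rim",ray(C,q,.0715))
print(ray(C,(183+369/5,129+275/5),.0515))
E
```

```text
22 256 257 178 188
line c [0.49272136 0.10456647] ang 1.2197766153904144 ext -0.004539599917494872 0.004768280925944298
green c [0.54767123 0.05624222] 108
green dir (array([0.54767123, 0.05624222]), np.float64(0.539739226155183)) red (array([0.51072543, 0.00809847]), np.float64(0.15274523695649467)) 200
pivot [ 0.45100153 -0.00118228]
g 0.5360167019683991 0.11243934311873857
r 0.15416124541329035 0.06044068597415033
rim [0.49169574 0.10061046 0.0715    ]
[0.49125616 0.09932163 0.0515    ]
```

Call:
play_rows:
  plan:
    - [[0.006,0.12,-0.02],[0,0.002,0],0.35]
    - [[0.006,0.12,-0.02],[0,0,0],0.35]
    - [[0,0.08,0],[0,0,0],0.35]
    - [[0,0,0],[0,0,0],0.35]
    - [[0,0,0],[0,0,0],0.35]

```text
t: 3.3
eef_pos: [0.4896, 0.0993, 0.1315]
orientation: [0.694, -0.694, 0.137, -0.135]
contact_force: [1.4, -0.4, 0.5]
finger_gap: 0.03
```

```bash
python3 - <<'E'
from h import *
s=manip.get_state()
to(s,[.491,.0995,.055],1.21+np.pi/2)
im=get_image("wrist"); cv2.imwrite("pics/d.png",im[...,::-1]); C=cam("wrist",s)
print(proj(C,[.491,.0995,.068]),proj(C,[.491,.0995,.0715]),proj(C,[.491,.0995,.0515]))
cv2.imwrite("pics/d2.png",cv2.resize(im[100:340,150:360,::-1],None,fx=2.5,fy=2.5,interpolation=2))
E
```

```text
t 3.3 pos [0.4896 0.0993 0.1315] gap 0.03 F [ 1.38 -0.37  0.49] M [-0.03 -0.02 -0.01]
q7 -0.936 R
 [[ 0.9264 -0.0026  0.3765]
 [-0.3765  0.0011  0.9264]
 [-0.0028 -1.      0.    ]]
jawyaw -0.386
shift [0.0058 0.3058 0.0026] len mm 76.47496813399638
turn [ 0.0007  0.496  -0.    ] deg [ 2.5000e-01  1.7856e+02 -1.0000e-02]
turn [-0.     -0.004  -0.0005] deg [-0.   -1.44 -0.16]
[250.73191451 208.40088948] [250.70833097 210.23590714] [250.83399909 200.45776074]
```

View pics/d2.png

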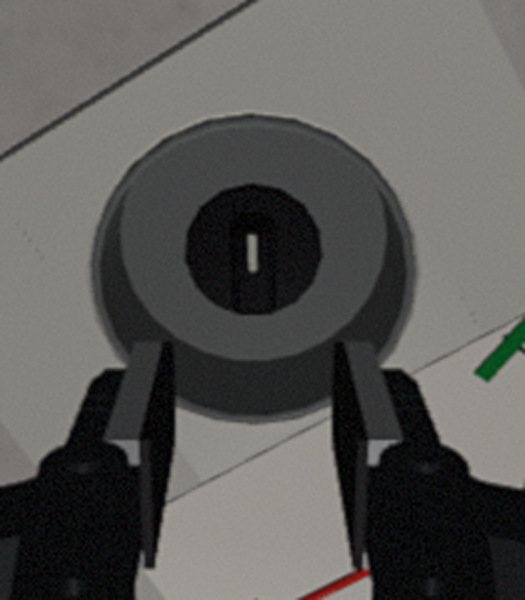

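Call:
play_rows:
  plan:
    - [[0.006,0.08,0.003],[0,-0.004,0],0.35]
    - [[0,0.08,0],[0,0,0],0.35]
    - [[0,0,0],[0,0,0],0.35]

```text
t: 3.65
eef_pos: [0.4947, 0.1004, 0.095]
orientation: [0.697, -0.694, 0.126, -0.13]
contact_force: [-0.2, -0.7, 0.2]
finger_gap: 0.0296
```

```bash
python3 - <<'E'
from h import *
s=manip.get_state()
to(s,[.491,.0995,.055],1.21+np.pi/2)
im=get_image("wrist"); cv2.imwrite("pics/e2.png",cv2.resize(im[100:340,150:360,::-1],None,fx=2.5,fy=2.5,interpolation=2)); C=cam("wrist",s)
for z in(.068,.051,.0715):print((proj(C,[.491,.0995,z])-[150,100])*2.5)
E
```

```text
t 3.65 pos [0.4947 0.1004 0.095 ] gap 0.0296 F [-0.19 -0.73  0.23] M [0.02 0.03 0.02]
q7 -0.96 R
 [[ 0.9347  0.0055  0.3554]
 [-0.3554  0.0022  0.9347]
 [ 0.0044 -1.      0.004 ]]
jawyaw -0.3634
shift [-0.0133  0.1597 -0.0094] len mm 40.14073166829486
turn [-0.0011  0.4996 -0.001 ] deg [ -0.39 179.85  -0.36]
turn [-0.0006 -0.0004  0.0007] deg [-0.23 -0.15  0.25]
[230.52157972 339.29250415]
[232.05423164 310.11258369]
[230.17173661 345.95311251]
```

View pics/e2.png

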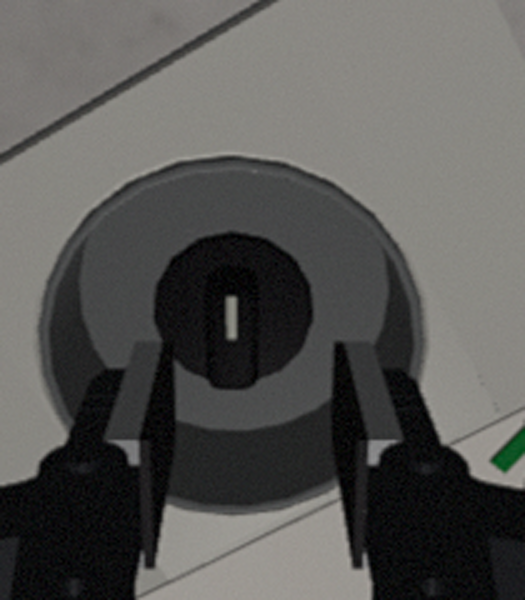

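Call:
play_rows:
  plan:
    - [[-0.0133,0,-0.012],[-0.0006,-0.0004,0.0007],0.35]
    - [[0,0,0],[0,0,0],0.35]
    - [[0,0,0],[0,0,0],0.35]

```text
t: 4.0
eef_pos: [0.4932, 0.0998, 0.0997]
orientation: [0.696, -0.695, 0.125, -0.129]
contact_force: [-0.5, 0.5, -0.7]
finger_gap: 0.0299
```

```bash
python3 - <<'E'
from h import *
s=manip.get_state()
to(s,[.491,.0995,.055],1.21+np.pi/2)
im=get_image("wrist"); cv2.imwrite("pics/f2.png",cv2.resize(im[100:340,150:360,::-1],None,fx=2.5,fy=2.5,interpolation=2)); 
s=manip.get_state();C=cam("wrist",s);print(s["eef_pos"])
for z in(.068,.051,.0715):print((proj(C,[.491,.0995,z])-[150,100])*2.5)
E
```

```text
t 4.0 pos [0.4932 0.0998 0.0997] gap 0.0299 F [-0.46  0.51 -0.66] M [ 0.01 -0.03  0.06]
q7 -0.954 R
 [[ 0.9354  0.0067  0.3536]
 [-0.3536  0.0014  0.9354]
 [ 0.0058 -1.      0.0037]]
jawyaw -0.3615
shift [-0.009   0.1789 -0.0048] len mm 44.80567074143018
turn [-0.0014  0.4999 -0.0009] deg [ -0.52 179.96  -0.33]
turn [-0.0006 -0.0001  0.0009] deg [-0.21 -0.04  0.33]
[0.49323223 0.09974721 0.09975864]
[235.79148932 325.73358663]
[236.77099814 298.22058008]
[235.56841385 331.99945837]
```

View pics/f2.png

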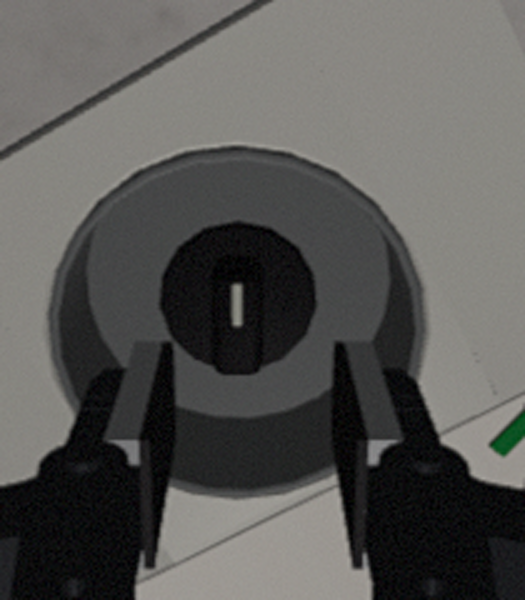

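Call:
play_rows:
  plan:
    - [[-0.009,0,-0.007],[0,0,0.0009],0.35]
    - [[0,0.03,0],[0,0,0],0.35]
    - [[0,0.03,0],[0,0,0],0.35]
    - [[0,0.02,0],[0,0,0],0.35]
    - [[0,0.01,0],[0,0,0],0.35]
    - [[0,0,0],[0,0,0],0.35]

```text
t: 4.65
eef_pos: [0.4902, 0.0987, 0.0753]
orientation: [0.697, -0.694, 0.127, -0.127]
contact_force: [-0.2, 0.6, 0.1]
finger_gap: 0.03
```

```bash
python3 - <<'E'
from h import *
s=manip.get_state()
to(s,[.491,.0995,.055],1.21+np.pi/2)
im=get_image("wrist"); cv2.imwrite("pics/g2.png",cv2.resize(im[100:340,150:360,::-1],None,fx=2.5,fy=2.5,interpolation=2)); 
s=manip.get_state();C=cam("wrist",s);print(s["eef_pos"])
for z in(.068,.051,.0715):print((proj(C,[.491,.0995,z])-[150,100])*2.5)
E
```

```text
t 4.65 pos [0.4902 0.0987 0.0753] gap 0.03 F [-0.2   0.58  0.15] M [-0.01  0.02  0.03]
q7 -0.977 R
 [[ 9.352e-01  8.000e-04  3.541e-01]
 [-3.541e-01  3.400e-03  9.352e-01]
 [-5.000e-04 -1.000e+00  3.400e-03]]
jawyaw -0.3619
shift [0.002  0.0813 0.0038] len mm 20.343303007264794
turn [ 1.000e-04  4.998e-01 -9.000e-04] deg [ 4.0000e-02  1.7994e+02 -3.1000e-01]
turn [-0.0005 -0.0002 -0.0001] deg [-0.2  -0.06 -0.03]
[0.4902759  0.09879824 0.07549929]
[246.44023545 365.52810038]
[247.06340845 330.80891258]
[246.29630317 373.54708031]
```

View pics/g2.png

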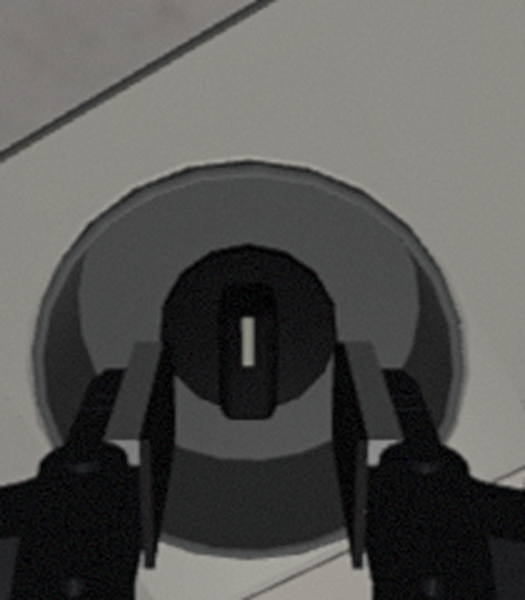

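Call:
play_rows:
  plan:
    - [[-0.001,0.02,0.002],[0,0,0],0.35]
    - [[0,0.02,0],[0,0,0],0.35]
    - [[0,0.015,0],[0,0,0],0.35]
    - [[0,0.01,0],[0,0,0],0.35]
    - [[0,0,0],[0,0,0],0.35]

```text
t: 5.2
eef_pos: [0.4905, 0.0996, 0.058]
orientation: [0.697, -0.694, 0.127, -0.127]
contact_force: [0.1, 0.1, -0.3]
finger_gap: 0.0301
```

```bash
python3 - <<'E'
from h import *
s=manip.get_state()
to(s,[.491,.0995,.056],1.21+np.pi/2)
im=get_image("wrist"); cv2.imwrite("pics/i2.png",cv2.resize(im[100:340,150:360,::-1],None,fx=2.5,fy=2.5,interpolation=2)); 
s=manip.get_state();C=cam("wrist",s);print(s["eef_pos"],s["contact_force"])
for z in(.068,.051,.0715):print((proj(C,[.491,.0995,z])-[150,100])*2.5)
E
```

```text
t 5.2 pos [0.4905 0.0996 0.058 ] gap 0.0301 F [ 0.1   0.09 -0.28] M [-0.04 -0.01  0.01]
q7 -0.999 R
 [[ 9.353e-01  1.500e-03  3.539e-01]
 [-3.539e-01  3.700e-03  9.353e-01]
 [ 1.000e-04 -1.000e+00  4.000e-03]]
jawyaw -0.3617
shift [0.0021 0.0078 0.0002] len mm 2.025134170025322
turn [-0.      0.4998 -0.001 ] deg [-1.0000e-02  1.7995e+02 -3.6000e-01]
turn [-0.0006 -0.0002  0.    ] deg [-0.23 -0.05  0.01]
[0.4905678  0.09967336 0.05811774] [ 0.20649898 -0.16444509  0.90792592]
[245.904945   413.52280787]
[246.60207979 370.62441457]
[245.74194823 423.55286165]
```

View pics/i2.png

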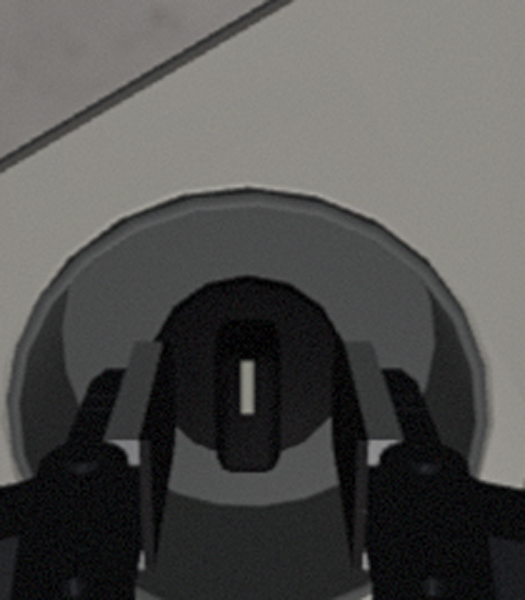

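Call:
play_rows:
  plan:
    - [[-0.003,0.004,0],[0,0,0],0.3]
    - [[0,0,0],[0,0,0],0.25]
    - [[0,0,0],[0,0,0],0.2]
    - [[0,0,0],[0,0,0],0.15]
    - [[0,0,0],[0,0,0],0.12]
    - [[0,0,0],[0,0,0],0.12]
    - [[0,0,0],[0,0,0],0.12]
  force: 20

```text
t: 5.95
eef_pos: [0.4897, 0.1001, 0.0576]
orientation: [0.697, -0.694, 0.127, -0.128]
contact_force: [0.6, 0.7, -0.8]
finger_gap: 0.0111
```

```bash
python3 - <<'E'
from h import *
s=manip.get_state()
to(s,[.491,.0995,.056],1.21+np.pi/2)
E
```

```text
t 5.95 pos [0.4897 0.1001 0.0576] gap 0.0111 F [ 0.61  0.73 -0.84] M [ 0.04  0.02 -0.04]
q7 -1.001 R
 [[ 9.353e-01  2.000e-03  3.537e-01]
 [-3.537e-01  3.700e-03  9.353e-01]
 [ 6.000e-04 -1.000e+00  4.200e-03]]
jawyaw -0.3616
shift [ 0.0056  0.0062 -0.0005] len mm 2.0986415446961066
turn [-1.000e-04  4.999e-01 -1.100e-03] deg [-5.0000e-02  1.7996e+02 -3.8000e-01]
turn [-0.0007 -0.0001  0.0001] deg [-0.24 -0.04  0.03]
```

Call:
play_rows:
  plan:
    - [[0,0,0],[0,0,0],0]
    - [[0,0,0],[0,0,0],0]
    - [[0,0,0],[0,0,0],0]
    - [[0,0,0],[0,0,0],0]
  force: 25

```text
t: 6.35
eef_pos: [0.4898, 0.1001, 0.0575]
orientation: [0.697, -0.694, 0.127, -0.128]
contact_force: [0.1, 0.3, -0.7]
finger_gap: 0.0111
```

Call:
play_rows:
  plan:
    - [[0,0.004,0],[0,0,0],0]
    - [[0,0.004,0],[0,0,0],0]
    - [[0,0.004,0],[0,0,0],0]

```text
t: 6.65
eef_pos: [0.4899, 0.1002, 0.0553]
orientation: [0.697, -0.694, 0.127, -0.128]
contact_force: [-2.0, 0.0, 5.6]
finger_gap: 0.0109
```

Call:
play_rows:
  plan:
    - [[0,0.004,0],[0,0,0],0]
    - [[0,0.004,0],[0,0,0],0]

```text
t: 6.85
eef_pos: [0.4899, 0.1002, 0.0539]
orientation: [0.697, -0.694, 0.126, -0.128]
contact_force: [-3.0, 0.3, 6.4]
finger_gap: 0.0112
```

Call:
play_rows:
  plan:
    - [[0,0.004,0],[0,0,0],0]
    - [[0,0.003,0],[0,0,0],0]

```text
t: 7.05
eef_pos: [0.4899, 0.1002, 0.0529]
orientation: [0.696, -0.695, 0.126, -0.128]
contact_force: [-2.8, -1.3, 8.3]
finger_gap: 0.0111
```

Call:
play_rows:
  plan:
    - [[0,0.003,0],[0,0,0],0]
    - [[0,0.002,0],[0,0,0],0]

```text
t: 7.25
eef_pos: [0.49, 0.1002, 0.0524]
orientation: [0.696, -0.695, 0.126, -0.128]
contact_force: [-3.0, -0.8, 7.7]
finger_gap: 0.011
```

```bash
python3 - <<'E'
from h import *
for i in range(3):
    s=manip.get_state(); print(s["t"],s["eef_pos"].round(5),s["contact_force"].round(2),s["ft_torque"].round(2)); get_image("top")
to(s,[.491,.0995,.056],1.21-np.pi/2)
E
```

```text
7.25 [0.48997 0.10023 0.05244] [-2.95 -0.79  7.68] [-0.14  0.64 -0.01]
7.3 [0.48994 0.10023 0.05241] [-2.31 -0.74  8.42] [-0.18  0.65  0.  ]
7.35 [0.48996 0.10023 0.05245] [-2.72 -0.71  7.78] [-0.14  0.64 -0.07]
t 7.35 pos [0.49   0.1002 0.0525] gap 0.0108 F [-2.72 -0.71  7.78] M [-0.14  0.64 -0.07]
q7 -1.011 R
 [[ 0.9353  0.003   0.3539]
 [-0.3539  0.0012  0.9353]
 [ 0.0024 -1.      0.0022]]
jawyaw -0.3617
shift [ 0.0049 -0.0142 -0.0012] len mm 3.766714660396857
turn [-0.0003 -0.0001  0.0004] deg [-0.12 -0.05  0.14]
turn [-0.0006  0.4998 -0.0005] deg [ -0.21 179.95  -0.2 ]
```

Call:
play_rows:
  plan:
    - [[-0.001,0.004,0],[0,0,0],0]
    - [[0,0.003,0],[0,0,0],0]

```text
t: 7.6
eef_pos: [0.4899, 0.1002, 0.0517]
orientation: [0.696, -0.695, 0.126, -0.128]
contact_force: [-3.1, -0.7, 7.9]
finger_gap: 0.0111
```

Call:
play_rows:
  plan:
    - [[0,0.002,0],[0,0.006,0],0]
    - [[0,0.002,0],[0,0.006,0],0]

```text
t: 7.8
eef_pos: [0.49, 0.1002, 0.0517]
orientation: [0.69, -0.69, 0.153, -0.155]
contact_force: [-2.4, 0.2, 9.1]
finger_gap: 0.0111
```

```bash
python3 - <<'E'
from h import *
s=manip.get_state()
to(s,[.490,.1,.0515],.155+np.pi/2)
E
```

```text
t 7.8 pos [0.49   0.1002 0.0517] gap 0.0111 F [-2.42  0.18  9.13] M [-0.09  0.66 -0.04]
q7 -1.079 R
 [[ 9.050e-01  3.900e-03  4.254e-01]
 [-4.254e-01 -2.000e-04  9.050e-01]
 [ 3.600e-03 -1.000e+00  1.500e-03]]
jawyaw -0.4394
shift [ 0.0003  0.0006 -0.0009] len mm 0.2748389351362835
turn [ 0.0005 -0.3446  0.0006] deg [   0.18 -124.05    0.21]
turn [-0.0005  0.1554  0.0004] deg [-0.18 55.95  0.15]
```

Call:
play_rows:
  plan:
    - [[0,0.0015,0],[0,0.012,0],0]
    - [[0,0.0015,0],[0,0.012,0],0]
    - [[0,0.0015,0],[0,0.012,0],0]
    - [[0,0.0015,0],[0,0.012,0],0]

```text
t: 8.2
eef_pos: [0.4903, 0.1, 0.0522]
orientation: [0.658, -0.657, 0.258, -0.262]
contact_force: [-3.2, -0.7, 8.7]
finger_gap: 0.011
```

```bash
python3 - <<'E'
from h import *
s=manip.get_state()
to(s,[.490,.1,.0515],.155-np.pi/2)
E
```

```text
t 8.2 pos [0.4903 0.1    0.0522] gap 0.011 F [-3.17 -0.67  8.75] M [-0.11  0.7   0.02]
q7 -1.34 R
 [[ 0.7297  0.0047  0.6838]
 [-0.6838 -0.0016  0.7297]
 [ 0.0046 -1.      0.0021]]
jawyaw -0.7529
shift [-0.001   0.0027 -0.0008] len mm 0.7459170027569945
turn [-0.0006  0.1055  0.0006] deg [-0.2  37.98  0.21]
turn [ 0.0008 -0.3945  0.0007] deg [   0.27 -142.02    0.26]
```

Call:
play_rows:
  plan:
    - [[0,0.004,0],[0,0.012,0],0]
    - [[0,0.003,0],[0,0.012,0],0]
    - [[0,0.0025,0],[0,0.012,0],0]

```text
t: 8.5
eef_pos: [0.4905, 0.0997, 0.0514]
orientation: [0.622, -0.622, 0.333, -0.338]
contact_force: [-3.8, -1.4, 9.6]
finger_gap: 0.0109
```

Call:
play_rows:
  plan:
    - [[0,0.0025,0],[0,0.012,0],0]
    - [[0,0.0025,0],[0,0.012,0],0]
    - [[0,0.0025,0],[0,0.012,0],0]

```text
t: 8.8
eef_pos: [0.4907, 0.0995, 0.0513]
orientation: [0.579, -0.579, 0.404, -0.409]
contact_force: [-3.4, -0.8, 9.7]
finger_gap: 0.0109
```

```bash
python3 - <<'E'
from h import *
s=manip.get_state()
to(s,[.490,.1,.0515],.155-np.pi/2)
im=get_image("wrist"); cv2.imwrite("pics/j.png",im[:,:,::-1])
im=get_image("top"); cv2.imwrite("pics/jt.png",cv2.resize(im[140:250,190:330,::-1],None,fx=5,fy=5,interpolation=2))
E
```

```text
t 8.8 pos [0.4907 0.0995 0.0513] gap 0.0109 F [-3.41 -0.75  9.69] M [-0.18  0.82  0.01]
q7 -1.732 R
 [[ 0.3391  0.0058  0.9407]
 [-0.9407 -0.004   0.3392]
 [ 0.0057 -1.      0.0041]]
jawyaw -1.2248
shift [-0.0029 -0.001  -0.0018] len mm 0.8842759131470932
turn [-0.0007  0.0304  0.0008] deg [-0.27 10.94  0.31]
turn [ 0.0013 -0.4696  0.0011] deg [   0.45 -169.05    0.39]
```

View pics/j.png

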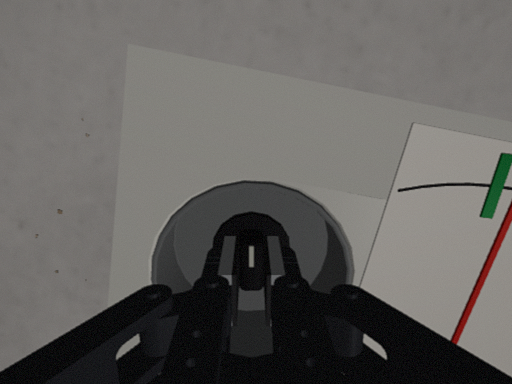

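View pics/jt.png

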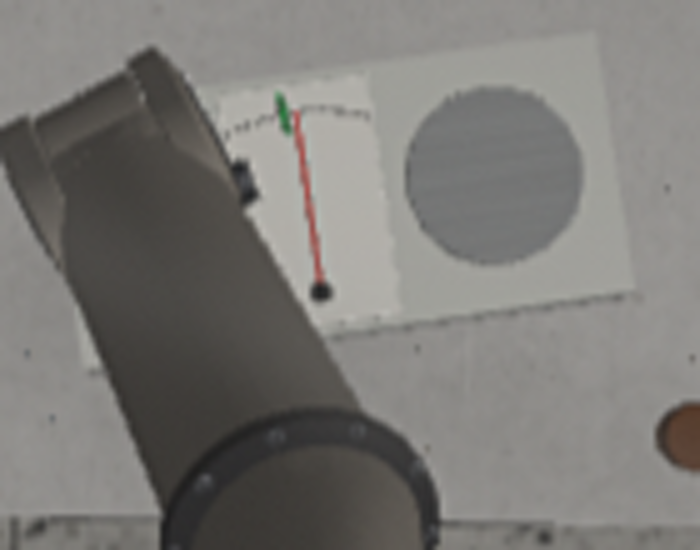

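Call:
play_rows:
  plan:
    - [[0,0.002,0],[0,0.012,0],0]
    - [[0,0.002,0],[0,0.012,0],0]
    - [[0,0.002,0],[0,0.006,0],0]

```text
t: 9.2
eef_pos: [0.4907, 0.0992, 0.0515]
orientation: [-0.536, 0.536, -0.458, 0.463]
contact_force: [-3.1, -0.6, 9.4]
finger_gap: 0.0111
```

```bash
cat > mk.py <<'E'
from h import *
def meas(name):
    s=manip.get_state(); to(s,[.490,.1,.0515],.155-np.pi/2)
    im=get_image(name)[:,:,::-1].copy(); C=cam(name,s)
    hsv=cv2.cvtColor(im,cv2.COLOR_BGR2HSV)
    g=cv2.inRange(hsv,(45,100,30),(90,255,255)); r=cv2.inRange(hsv,(0,110,60),(8,255,255))|cv2.inRange(hsv,(172,110,60),(180,255,255))
    if name=="top":
        for m in(g,r): m[:150]=0;m[205:]=0;m[:,:225]=0;m[:,275:]=0
    def pts(mask,z):
        n,l,st,_=cv2.connectedComponentsWithStats(mask); k=1+np.argmax(st[1:,4]); mask=l==k
        ys,xs=np.nonzero(mask); return np.array([ray(C,(x,y),z)[:2] for x,y in zip(xs,ys)])
    G=pts(g,.072); Rr=pts(r,.074)
    def dr(P):
        c=P.mean(0); V=np.linalg.svd(P-c,full_matrices=False)[2][0]; return c,np.arctan2(V[1]*np.sign(V[0]),abs(V[0]))
    cg,ag=dr(G); cr,ar=dr(Rr); print(name,"green",cg,ag,len(G),"red",cr,ar,len(Rr))
    pr=np.dot(Rr-cr,[np.cos(ar),np.sin(ar)]); print("red ext",pr.min(),pr.max(),"tip",cr+pr.max()*np.array([np.cos(ar),np.sin(ar)]))
    # pivot 113mm back from mark centre along red/from tip
    pv=cr+np.array([np.cos(ar),np.sin(ar)])*(pr.max()-.113)
    d=cg-pv; print("pivot",pv,"mark-pointer",np.arctan2(d[1],d[0])-ar,"dirdiff",ag-ar,"dist",np.linalg.norm(d)); return im
E
python3 - <<'E'
from mk import *
im=meas("wrist"); cv2.imwrite("pics/k.png",im)
im=meas("top"); cv2.imwrite("pics/kt.png",cv2.resize(im[140:250,190:330],None,fx=5,fy=5,interpolation=2))
E
```

```text
t 9.2 pos [0.4907 0.0992 0.0515] gap 0.0111 F [-3.09 -0.55  9.37] M [-0.17  0.7   0.13]
q7 -1.891 R
 [[ 0.1511  0.006   0.9885]
 [-0.9885 -0.0052  0.1511]
 [ 0.006  -1.      0.0052]]
jawyaw -1.4191
shift [-0.0035 -0.0002 -0.0022] len mm 1.031565181156275
turn [-0.0008 -0.0005  0.001 ] deg [-0.3  -0.19  0.35]
turn [-0.0015  0.4995 -0.0013] deg [ -0.54 179.81  -0.46]
wrist green [0.56448422 0.01746023] 0.10331546684902751 661 red [0.52176917 0.00989416] 0.15752989697261277 1541
red ext -0.05062607572735208 0.0412287097388141 tip [0.56248738 0.01636209]
pivot [ 0.45088656 -0.00136526] mark-pointer 0.006698245299273375 dirdiff -0.05421443012358526 dist 0.1151469774696848
t 9.25 pos [0.4907 0.0992 0.0515] gap 0.0109 F [-2.09 -0.44  8.81] M [-0.21  0.68 -0.11]
q7 -1.893 R
 [[ 0.1497  0.006   0.9887]
 [-0.9887 -0.0052  0.1497]
 [ 0.0061 -1.      0.0051]]
jawyaw -1.4205
shift [-0.0035 -0.0002 -0.0021] len mm 1.0177237297471302
turn [-0.0008 -0.0008  0.001 ] deg [-0.29 -0.27  0.35]
turn [-0.0015  0.4992 -0.0013] deg [ -0.55 179.73  -0.46]
top green [0.5683172  0.01962006] 0.015264169999831198 2 red [0.48900918 0.00607254] 0.014682335652937193 5
red ext -0.0061901142994993785 0.006191921853301874 tip [0.49520044 0.00616345]
pivot [0.38221262 0.00450441] mark-pointer 0.06636104101404935 dirdiff 0.0005818343468940047 dist 0.18671743387404963
```

View pics/k.png

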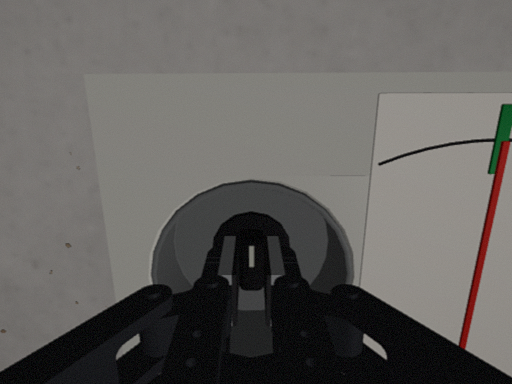

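View pics/kt.png

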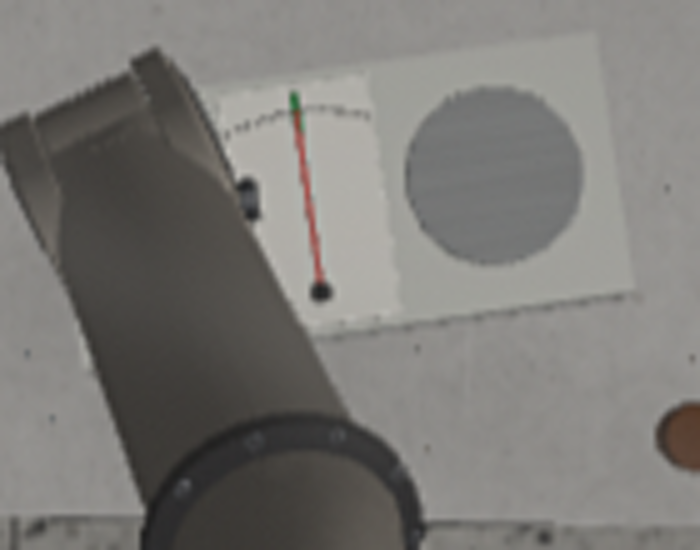

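Call:
play_rows:
  plan:
    - [[0,-0.004,0],[0,0,0],0]
    - [[0,-0.004,0],[0,0,0],0]
    - [[0,-0.004,0],[0,0,0],0]
    - [[0,-0.004,0],[0,0,0],0]
    - [[0,-0.003,0],[0,0,0],0]

```text
t: 9.8
eef_pos: [0.4902, 0.0991, 0.0577]
orientation: [-0.536, 0.537, -0.457, 0.463]
contact_force: [0.9, 0.3, -9.7]
finger_gap: 0.0111
```

Call:
play_rows:
  plan:
    - [[0,0.003,0],[0,0,0],0]
    - [[0,0,0],[0,0,0],0.2]
    - [[0,0,0],[0,0,0],0.35]
    - [[0,0,0],[0,0,0],0.35]
    - [[0,0,0],[0,0,0],0.35]

```text
t: 10.3
eef_pos: [0.4909, 0.0992, 0.0567]
orientation: [-0.537, 0.537, -0.457, 0.463]
contact_force: [-0.6, 0.1, -0.2]
finger_gap: 0.0297
```

```bash
python3 - <<'E'
from mk import *
im=meas("wrist"); cv2.imwrite("pics/l.png",im)
E
```

```text
t 10.3 pos [0.4909 0.0992 0.0567] gap 0.0297 F [-0.57  0.09 -0.22] M [ 0.01  0.01 -0.02]
q7 -1.888 R
 [[ 0.153   0.0067  0.9882]
 [-0.9882 -0.0063  0.153 ]
 [ 0.0072 -1.      0.0057]]
jawyaw -1.4172
shift [-0.0039  0.0208 -0.0032] len mm 5.3507401027937025
turn [-0.0009 -0.0002  0.0011] deg [-0.32 -0.08  0.41]
turn [-0.0018  0.4998 -0.0014] deg [ -0.65 179.92  -0.51]
wrist green [0.56502054 0.01745397] 0.08845311709260664 646 red [0.52313183 0.01012105] 0.1579438674102028 1422
red ext -0.04869329000575696 0.03985181444084157 tip [0.5624876  0.01638926]
pivot [ 0.45089413 -0.00138429] mark-pointer 0.005645826376087959 dirdiff -0.06949075031759616 dist 0.11567072755112802
```

View pics/l.png

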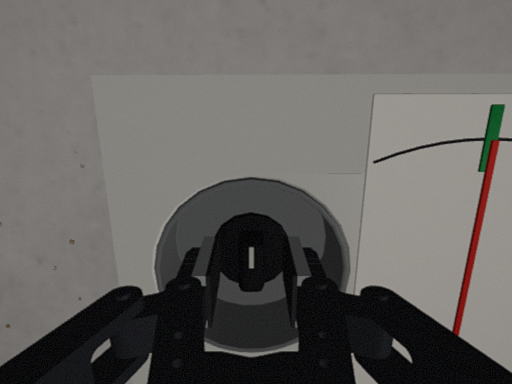

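Call:
play_rows:
  plan:
    - [[0,-0.03,0],[0,0,0],0.35]
    - [[0,-0.06,0],[0,0,0],0.35]
    - [[0,-0.12,0],[0,0,0],0.35]
    - [[0,-0.15,0],[0,0,0],0.35]
    - [[0,-0.15,0],[0,0,0],0.4]
    - [[0,0,0],[0,0,0],1]

```text
t: 10.95
eef_pos: [0.4893, 0.1001, 0.1903]
orientation: [-0.536, 0.538, -0.457, 0.463]
contact_force: [1.2, 0.6, -0.0]
finger_gap: 0.0471
```

```bash
python3 - <<'E'
from mk import *
im=meas("wrist"); cv2.imwrite("pics/m.png",im); cv2.imwrite("pics/m2.png",cv2.resize(im[90:330,200:512],None,fx=2.4,fy=2.4,interpolation=2))
s=manip.get_state(); to(s,[.4807,-.4248,.17],-np.pi/2)
E
```

```text
t 10.95 pos [0.4893 0.1001 0.1903] gap 0.0471 F [ 1.15  0.56 -0.05] M [ 0.07 -0.06 -0.02]
q7 -1.819 R
 [[ 0.1537  0.0044  0.9881]
 [-0.9881 -0.0064  0.1537]
 [ 0.007  -1.      0.0034]]
jawyaw -1.4165
shift [-0.003   0.5552  0.0009] len mm 138.81018045784106
turn [-0.0005 -0.0001  0.0011] deg [-0.19 -0.04  0.4 ]
turn [-0.0018  0.4999 -0.0008] deg [ -0.63 179.96  -0.3 ]
wrist green [0.56600792 0.01727088] 0.07147939962668684 120 red [0.5136253  0.00847105] 0.15712740339851897 378
red ext -0.056711377098876865 0.0493330868260816 tip [0.56235064 0.01619077]
pivot [ 0.45074271 -0.00149166] mark-pointer 0.004234424132234155 dirdiff -0.08564800377183213 dist 0.11678228853708335
t 11.0 pos [0.488  0.0996 0.1881] gap 0.0549 F [-0.63 -0.15 -0.25] M [ 0.04 -0.    0.03]
q7 -1.82 R
 [[ 1.536e-01  1.300e-03  9.881e-01]
 [-9.881e-01 -7.400e-03  1.536e-01]
 [ 7.500e-03 -1.000e+00  2.000e-04]]
jawyaw -1.4166
shift [ 2.0676  0.088  -0.351 ] len mm 524.7520837862917
turn [-0.0001  0.0245  0.0012] deg [-0.04  8.83  0.43]
turn [ 1.800e-03 -4.755e-01  2.000e-04] deg [ 6.4000e-01 -1.7116e+02  7.0000e-02]
```

View pics/m2.png

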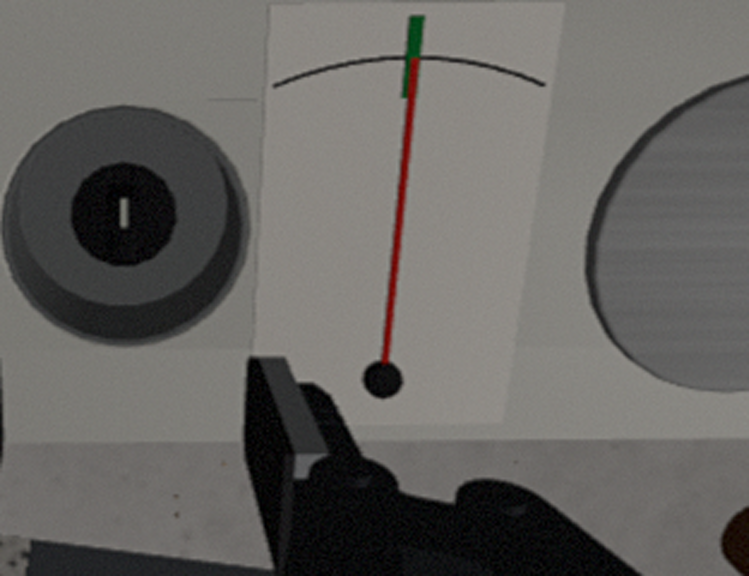

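```bash
python3 - <<'E'
from h import *
s=manip.get_state(); C=cam("wrist",s)
f=lambda x,y,z:ray(C,(200+x/2.4,90+y/2.4),z)[:2]
pv=f(383,380,.074); t=f(415,58,.074); g=f(415.5,36,.072)
a=np.arctan2(*(t-pv)[::-1]); b=np.arctan2(*(g-pv)[::-1]); print(pv,t,g,a,b,b-a)
E
```

```text
[ 0.45007481 -0.0016826 ] [0.56063186 0.01621272] [0.56721106 0.0170737 ] 0.16047322010630888 0.1587759477934924 -0.0016972723128164668
```

Call:
play_rows:
  plan:
    - [[0.17,0,-0.029],[0,0.006,0.0012],1]
    - [[0.17,0,-0.025],[0,0.006,0],1]
    - [[0.17,0,-0.02],[0,0.006,0],1]
    - [[0.17,0,-0.015],[0,0.006,0],1]
    - [[0.17,0,-0.01],[0,0,0],1]
    - [[0.17,0,-0.01],[0,0,0],1]
    - [[0.17,0,-0.01],[0,0,0],1]
    - [[0.17,0,-0.01],[0,0,0],1]
    - [[0.17,0,0],[0,0,0],1]
    - [[0.15,0,0],[0,0,0],1]
    - [[0.15,0,0],[0,0,0],1]
    - [[0.1,0,0],[0,0,0],1]
    - [[0.05,0,0],[0,0,0],1]
    - [[0,0,0],[0,0,0],1]

```text
t: 12.4
eef_pos: [0.4633, -0.4115, 0.1734]
orientation: [0.498, -0.504, 0.506, -0.492]
contact_force: [-0.4, 0.6, -1.0]
finger_gap: 0.0852
```

```bash
python3 - <<'E'
from h import *
s=manip.get_state(); to(s,[.483,-.4248,.12],-np.pi/2)
im=get_image("wrist")[:,:,::-1]; cv2.imwrite("pics/n.png",im); C=cam("wrist",s); print(proj(C,[.483,-.4248,.05]))
E
```

```text
t 12.4 pos [ 0.4633 -0.4115  0.1734] gap 0.0852 F [-0.37  0.64 -1.01] M [-0.   -0.02 -0.04]
q7 -0.915 R
 [[ 0.0036 -0.0193  0.9998]
 [-1.      0.0081  0.0037]
 [-0.0082 -0.9998 -0.0193]]
jawyaw -1.5672
shift [0.0552 0.2117 0.0829] len mm 58.477992439976546
turn [ 0.0031  0.0006 -0.0013] deg [ 1.11  0.21 -0.47]
turn [-0.002  -0.4994 -0.0048] deg [  -0.73 -179.78   -1.74]
[268.37194839 159.99787056]
```

View pics/n.png

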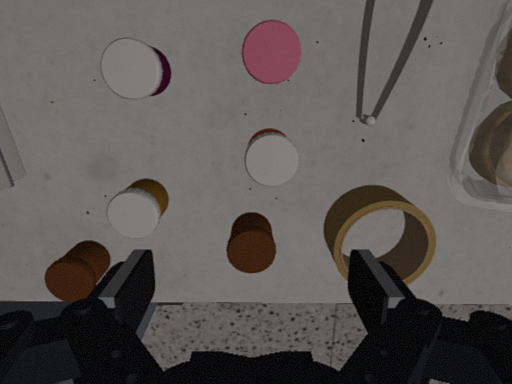

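```bash
python3 - <<'E'
from h import *
s=manip.get_state(); C=cam("wrist",s)
im=cv2.imread("pics/n.png"); cv2.imwrite("pics/n2.png",cv2.resize(im[100:220,190:350],None,fx=4,fy=4,interpolation=2))
g=cv2.cvtColor(im,cv2.COLOR_BGR2GRAY); print(g[160,271],g[160,220])
h=cv2.cvtColor(im,cv2.COLOR_BGR2HSV)
sub=im[125:195,235:310]; m=((g[125:195,235:310]>(int(g[160,271])+int(g[160,220]))/2)).astype(np.uint8)
cs=cv2.findContours(m,cv2.RETR_EXTERNAL,cv2.CHAIN_APPROX_NONE)[0]; c=max(cs,key=cv2.contourArea); e=cv2.fitEllipse(c); print(e)
p=ray(C,(e[0][0]+235,e[0][1]+125),.05); print(p); to(s,[p[0],p[1],.11],-np.pi/2)
E
```

```text
128 113
((37.04417037963867, 35.124794006347656), (48.610321044921875, 50.875648498535156), 84.02790832519531)
[ 0.48313633 -0.4262679   0.05      ]
t 12.45 pos [ 0.4635 -0.4101  0.1733] gap 0.0852 F [-0.47 -0.42 -0.41] M [ 0.01 -0.03 -0.03]
q7 -0.915 R
 [[ 0.0048 -0.0196  0.9998]
 [-0.9999  0.009   0.005 ]
 [-0.0091 -0.9998 -0.0195]]
jawyaw -1.566
shift [0.0672 0.2511 0.0833] len mm 68.24010617372733
turn [ 0.0031  0.0008 -0.0014] deg [ 1.12  0.28 -0.52]
turn [-0.0023 -0.4992 -0.0049] deg [  -0.81 -179.71   -1.76]
```

View pics/n2.png

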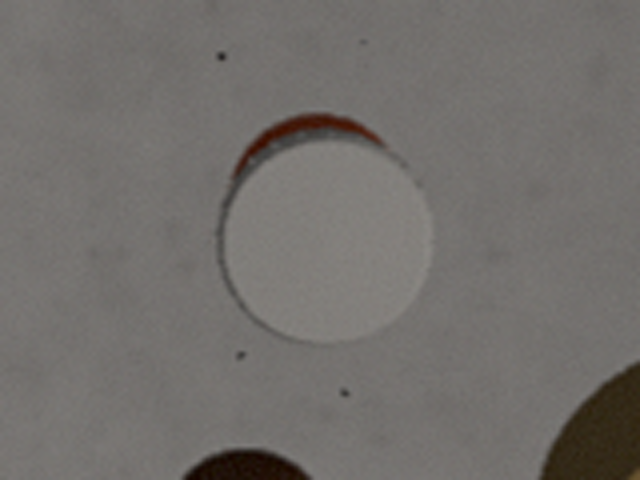

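Call:
play_rows:
  plan:
    - [[0.03,0,0.04],[0.003,0.0008,-0.0014],1]
    - [[0.03,0.03,0.035],[0,0,0],1]
    - [[0.01,0.08,0],[0,0,0],1]
    - [[0,0.08,0],[0,0,0],1]
    - [[0,0.04,0],[0,0,0],1]
    - [[0,0.01,0],[0,0,0],1]
    - [[0,0,0],[0,0,0],1]

```text
t: 13.15
eef_pos: [0.4909, -0.4205, 0.11]
orientation: [0.505, -0.501, 0.497, -0.498]
contact_force: [-0.1, -0.2, 0.4]
finger_gap: 0.0853
```

```bash
python3 - <<'E'
from h import *
s=manip.get_state(); to(s,[.483,-.4262,.012],-np.pi/2)
im=get_image("wrist")[:,:,::-1]; cv2.imwrite("pics/o.png",im); C=cam("wrist",s); print(proj(C,[.483,-.4262,.05]))
E
```

```text
t 13.15 pos [ 0.4909 -0.4205  0.11  ] gap 0.0853 F [-0.1  -0.17  0.38] M [ 0.02 -0.03  0.07]
q7 -0.907 R
 [[ 0.0117  0.0048  0.9999]
 [-0.9999  0.0029  0.0117]
 [-0.0028 -1.      0.0048]]
jawyaw -1.5591
shift [ 0.0234  0.3919 -0.0337] len mm 98.51536179829654
turn [-0.0008  0.0019 -0.0005] deg [-0.27  0.67 -0.16]
turn [-0.0007 -0.4981  0.0012] deg [  -0.26 -179.33    0.43]
[259.32551575 224.59234196]
```

View pics/o.png

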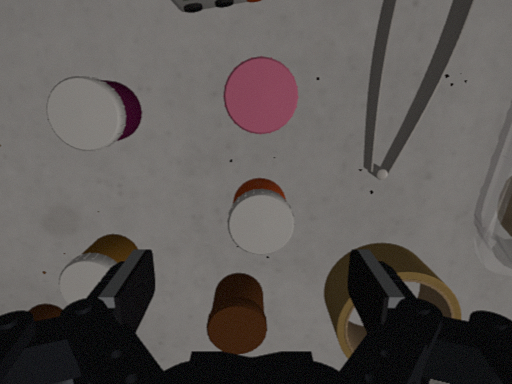

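Call:
play_rows:
  plan:
    - [[0.012,0,-0.016],[0,0,0],1]
    - [[0.011,0.02,-0.014],[0,0,0],1]
    - [[0,0.05,0],[0,0,0],1]
    - [[0,0.06,0],[0,0,0],1]
    - [[0,0.04,0],[0,0,0],1]
    - [[0,0.02,0],[0,0,0],1]
    - [[0,0.01,0],[0,0,0],1]
    - [[0,0,0],[0,0,0],1]

```text
t: 14.0
eef_pos: [0.4836, -0.4277, 0.0572]
orientation: [0.505, -0.501, 0.496, -0.499]
contact_force: [0.4, 0.2, -0.2]
finger_gap: 0.0852
```

```bash
python3 - <<'E'
from h import *
s=manip.get_state(); to(s,[.483,-.4262,.012],-np.pi/2)
im=get_image("wrist")[:,:,::-1]; cv2.imwrite("pics/p.png",im); C=cam("wrist",s); print(proj(C,[.483,-.4262,.05]))
E
```

```text
t 14.0 pos [ 0.4836 -0.4277  0.0572] gap 0.0852 F [ 0.38  0.17 -0.25] M [-0.01  0.03 -0.  ]
q7 -0.888 R
 [[ 0.011   0.0068  0.9999]
 [-0.9999  0.0013  0.011 ]
 [-0.0012 -1.      0.0068]]
jawyaw -1.5598
shift [-0.0057  0.181  -0.0034] len mm 45.270827416508595
turn [-0.0011  0.0017 -0.0002] deg [-0.39  0.63 -0.07]
turn [-3.000e-04 -4.982e-01  1.700e-03] deg [-1.1000e-01 -1.7937e+02  6.1000e-01]
[247.48887422 251.34476622]
```

View pics/p.png

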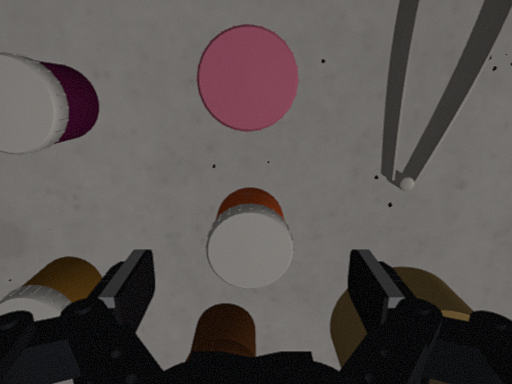

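Call:
play_rows:
  plan:
    - [[-0.002,0.04,-0.003],[0,0,0],1]
    - [[0,0.05,0],[0,0,0],1]
    - [[0,0.04,0],[0,0,0],1]
    - [[0,0.03,0],[0,0,0],1]
    - [[0,0.01,0],[0,0,0],1]
    - [[0,0,0],[0,0,0],1]

```text
t: 14.65
eef_pos: [0.4837, -0.4272, 0.0115]
orientation: [0.505, -0.501, 0.495, -0.499]
contact_force: [0.3, -0.5, -0.8]
finger_gap: 0.0856
```

Call:
play_rows:
  plan:
    - [[0,0,0],[0,0,0],0.7]
    - [[0,0,0],[0,0,0],0.6]
    - [[0,0,0],[0,0,0],0.55]
    - [[0,0,0],[0,0,0],0.5]
    - [[0,0,0],[0,0,0],0.45]
    - [[0,0,0],[0,0,0],0.4]
    - [[0,0,0],[0,0,0],0.3]
    - [[0,0,0],[0,0,0],0.3]
  force: 20

```text
t: 15.45
eef_pos: [0.4843, -0.4278, 0.0128]
orientation: [0.505, -0.501, 0.495, -0.5]
contact_force: [0.2, 0.6, -0.4]
finger_gap: 0.0433
```

```bash
python3 - <<'E'
from h import *
s=manip.get_state(); to(s,[.483,-.4262,.012],-np.pi/2)
im=get_image("wrist")[:,:,::-1]; cv2.imwrite("pics/q.png",im)
E
```

```text
t 15.45 pos [ 0.4843 -0.4278  0.0128] gap 0.0433 F [ 0.19  0.65 -0.44] M [-0.    0.02  0.02]
q7 -0.886 R
 [[ 1.130e-02  9.400e-03  9.999e-01]
 [-9.999e-01 -6.000e-04  1.130e-02]
 [ 7.000e-04 -1.000e+00  9.400e-03]]
jawyaw -1.5595
shift [-0.0066  0.0033 -0.0051] len mm 2.2401531830330583
turn [-0.0015  0.0018  0.0001] deg [-0.54  0.65  0.04]
turn [ 2.000e-04 -4.982e-01  2.300e-03] deg [ 6.0000e-02 -1.7935e+02  8.4000e-01]
```

View pics/q.png

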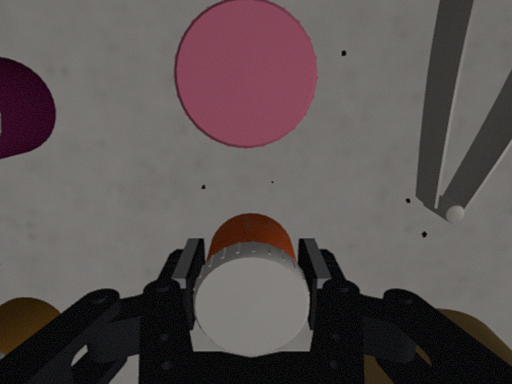

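Call:
play_rows:
  plan:
    - [[0,0,0],[0,0,0],0]
    - [[0,0,0],[0,0,0],0]
    - [[0,-0.02,0],[0,0,0],0]
    - [[0,-0.04,0],[0,0,0],0]
    - [[0,-0.06,0],[0,0,0],0]
    - [[0,-0.08,0],[0,0,0],0]
    - [[0,-0.1,0],[0,0,0],0]
    - [[0,-0.12,0],[0,0,0],0]
    - [[0,-0.1,0],[0,0,0],0]
    - [[0,-0.06,0],[0,0,0],0]
    - [[0,-0.03,0],[0,0,0],0]
    - [[0,0,0],[0,0,0],0]
  force: 25

```text
t: 16.7
eef_pos: [0.4834, -0.4287, 0.1818]
orientation: [0.505, -0.5, 0.492, -0.502]
contact_force: [0.2, -0.4, -1.1]
finger_gap: 0.0433
```

```bash
python3 - <<'E'
from h import *
s=manip.get_state(); to(s,[.5230,-.1043,.16],-np.pi/2)
im=get_image("wrist")[:,:,::-1]; cv2.imwrite("pics/r.png",im)
yaw=.157; print(np.array([.4505,-.0014])+np.array([[np.cos(yaw),-np.sin(yaw)],[np.sin(yaw),np.cos(yaw)]])@[.055,-.115])
E
```

```text
t 16.7 pos [ 0.4834 -0.4287  0.1818] gap 0.0433 F [ 0.15 -0.36 -1.07] M [ 0.01  0.02 -0.01]
q7 -0.895 R
 [[ 0.0106  0.0153  0.9998]
 [-0.9999 -0.0049  0.0107]
 [ 0.005  -0.9999  0.0152]]
jawyaw -1.5602
shift [-1.2961  0.0834  0.171 ] len mm 327.4957689432955
turn [-0.0024  0.0017  0.0008] deg [-0.87  0.61  0.28]
turn [ 0.0012 -0.4983  0.0038] deg [   0.44 -179.38    1.37]
[ 0.52280446 -0.10638602]
```

View pics/r.png

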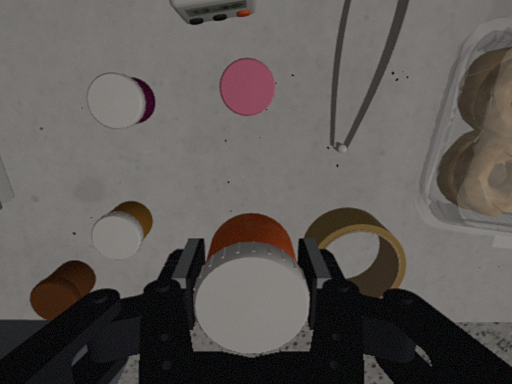

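Call:
play_rows:
  plan:
    - [[-0.06,0,0.01],[-0.001,0,0.0005],0]
    - [[-0.12,0,0.015],[0,0,0],0]
    - [[-0.15,0,0.02],[0,0,0],0]
    - [[-0.15,0,0.02],[0,0,0],0]
    - [[-0.15,0,0.02],[0,0,0],0]
    - [[-0.15,0,0.02],[0,0,0],0]
    - [[-0.15,0,0.02],[0,0,0],0]
    - [[-0.15,0,0.02],[0,0,0],0]
    - [[-0.1,0,0.02],[0,0,0],0]
    - [[-0.06,0,0.01],[0,0,0],0]
    - [[-0.03,0,0],[0,0,0],0]
    - [[0,0,0],[0,0,0],0]

```text
t: 17.95
eef_pos: [0.5148, -0.0829, 0.1683]
orientation: [-0.502, 0.507, -0.502, 0.488]
contact_force: [-0.2, -0.2, -1.2]
finger_gap: 0.0434
```

```bash
python3 - <<'E'
from h import *
s=manip.get_state(); to(s,[.5230,-.1055,.12],-np.pi/2)
im=get_image("wrist")[:,:,::-1]; cv2.imwrite("pics/s.png",im)
C=cam("wrist",s); print(proj(C,[.523,-.1055,.087]))
E
```

```text
t 17.95 pos [ 0.5148 -0.0829  0.1683] gap 0.0434 F [-0.21 -0.21 -1.17] M [-0.04 -0.04 -0.  ]
q7 -1.521 R
 [[ 0.0195 -0.0192  0.9996]
 [-0.9998  0.0089  0.0197]
 [-0.0093 -0.9998 -0.019 ]]
jawyaw -1.5513
shift [0.0928 0.1918 0.0347] len mm 53.95767979419203
turn [ 0.003   0.0031 -0.0014] deg [ 1.1   1.12 -0.52]
turn [-0.0023 -0.4969 -0.0048] deg [  -0.81 -178.87   -1.71]
[284.0427497 189.8904443]
```

View pics/s.png

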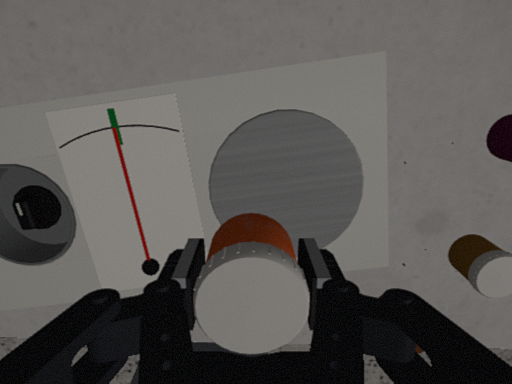

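Call:
play_rows:
  plan:
    - [[0.03,0,0.01],[0.003,0,-0.0014],0]
    - [[0.03,0.01,0.01],[0,0,0],0]
    - [[0.02,0.04,0.01],[0,0,0],0]
    - [[0.01,0.06,0],[0,0,0],0]
    - [[0,0.04,0],[0,0,0],0]
    - [[0,0.015,0],[0,0,0],0]
    - [[0,0,0],[0,0,0],0]

```text
t: 18.7
eef_pos: [0.522, -0.116, 0.1229]
orientation: [-0.501, 0.503, -0.497, 0.499]
contact_force: [-0.7, 0.1, -0.4]
finger_gap: 0.0437
```

```bash
python3 - <<'E'
from h import *
s=manip.get_state(); to(s,[.5240,-.1055,.104],-np.pi/2)
im=get_image("wrist")[:,:,::-1]; cv2.imwrite("pics/u.png",im)
C=cam("wrist",s); print(proj(C,[.523,-.1055,.087]))
print("ell pts",[ray(C,p,.087)[:2].round(4) for p in((209,182),(286,109),(363,182))])
E
```

```text
t 18.7 pos [ 0.522  -0.116   0.1229] gap 0.0437 F [-0.68  0.13 -0.4 ] M [-0.03 -0.01  0.01]
q7 -1.485 R
 [[ 7.4e-03 -1.0e-04  1.0e+00]
 [-1.0e+00 -3.4e-03  7.4e-03]
 [ 3.4e-03 -1.0e+00 -2.0e-04]]
jawyaw -1.5634
shift [-0.0422  0.0755  0.0083] len mm 21.733000708147824
turn [0.     0.0012 0.0005] deg [0.01 0.42 0.19]
turn [ 0.0008 -0.4988 -0.    ] deg [ 3.1000e-01 -1.7958e+02 -1.0000e-02]
[232.23669958 225.7541091 ]
ell pts [array([ 0.5492, -0.0928]), array([ 0.589 , -0.1341]), array([ 0.5498, -0.1786])]
```

View pics/u.png

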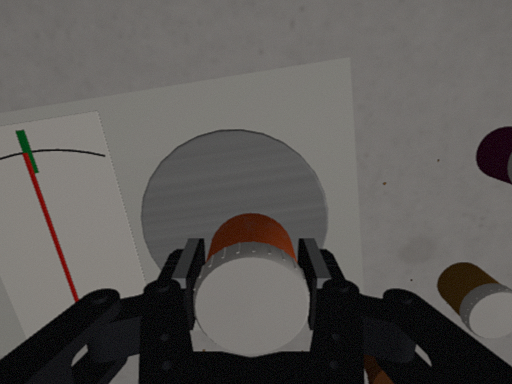

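```bash
python3 - <<'E'
from h import *
s=manip.get_state(); C=cam("wrist",s)
print([ray(C,p,.087)[:2].round(4) for p in((235,130),(141,212),(328,212))])
E
```

```text
[array([ 0.578 , -0.1074]), array([ 0.5312, -0.0533]), array([ 0.5319, -0.1605])]
```

Call:
play_rows:
  plan:
    - [[-0.02,0,0.004],[0,0,0],0]
    - [[-0.015,0.01,0.003],[0,0,0],0]
    - [[-0.006,0.015,0],[0,0,0],0]
    - [[0,0.01,0],[0,0,0],0]
    - [[0,0,0],[0,0,0],0]

```text
t: 19.25
eef_pos: [0.5253, -0.1037, 0.1153]
orientation: [0.502, -0.502, 0.496, -0.499]
contact_force: [-0.3, 0.6, -1.4]
finger_gap: 0.0435
```

```bash
python3 - <<'E'
from h import *
s=manip.get_state(); to(s,[.5240,-.1055,.100],-np.pi/2)
E
```

```text
t 19.25 pos [ 0.5253 -0.1037  0.1153] gap 0.0435 F [-0.33  0.61 -1.41] M [0.03 0.01 0.03]
q7 -1.509 R
 [[ 0.0094  0.0033  1.    ]
 [-1.     -0.0032  0.0094]
 [ 0.0033 -1.      0.0033]]
jawyaw -1.5614
shift [ 0.007   0.0611 -0.0056] len mm 15.429644384429784
turn [-0.0005  0.0015  0.0005] deg [-0.19  0.54  0.19]
turn [ 0.0008 -0.4985  0.0008] deg [   0.29 -179.46    0.3 ]
```

Call:
play_rows:
  plan:
    - [[0.004,0.01,-0.004],[0,0,0],0]
    - [[0,0.012,0],[0,0,0],0]
    - [[0,0.01,0],[0,0,0],0]
    - [[0,0.008,0],[0,0,0],0]
    - [[0,0.006,0],[0,0,0],0]

```text
t: 19.75
eef_pos: [0.5243, -0.1052, 0.103]
orientation: [0.502, -0.502, 0.496, -0.5]
contact_force: [-0.6, -0.1, -1.4]
finger_gap: 0.0434
```

Call:
play_rows:
  plan:
    - [[0,0.005,0],[0,0,0],0]
    - [[0,0.005,0],[0,0,0],0]
    - [[0,0.004,0],[0,0,0],0]

```text
t: 20.05
eef_pos: [0.5243, -0.1054, 0.099]
orientation: [-0.502, 0.502, -0.496, 0.5]
contact_force: [-1.2, 0.6, 0.0]
finger_gap: 0.0434
```

Call:
play_rows:
  plan:
    - [[0,0.004,0],[0,0,0],0]
    - [[0,0.004,0],[0,0,0],0]
    - [[0,0.002,0],[0,0,0],0]
    - [[0,0,0],[0,0,0],0]

```text
t: 20.45
eef_pos: [0.5243, -0.1054, 0.0964]
orientation: [-0.502, 0.502, -0.496, 0.5]
contact_force: [0.5, 0.5, -0.7]
finger_gap: 0.0435
```

```bash
python3 - <<'E'
from h import *
s=manip.get_state(); to(s,[.5240,-.1055,.097],-np.pi/2)
cv2.imwrite("pics/v.png",get_image("wrist")[:,:,::-1])
E
```

```text
t 20.45 pos [ 0.5243 -0.1054  0.0964] gap 0.0435 F [ 0.48  0.51 -0.73] M [0.06 0.03 0.02]
q7 -1.509 R
 [[ 0.0087  0.0034  1.    ]
 [-1.     -0.0035  0.0087]
 [ 0.0035 -1.      0.0034]]
jawyaw -1.5621
shift [ 0.0006 -0.0024 -0.0013] len mm 0.6899812490038139
turn [-0.0005  0.0014  0.0006] deg [-0.2  0.5  0.2]
turn [ 0.0009 -0.4986  0.0009] deg [   0.32 -179.5     0.31]
```

View pics/v.png

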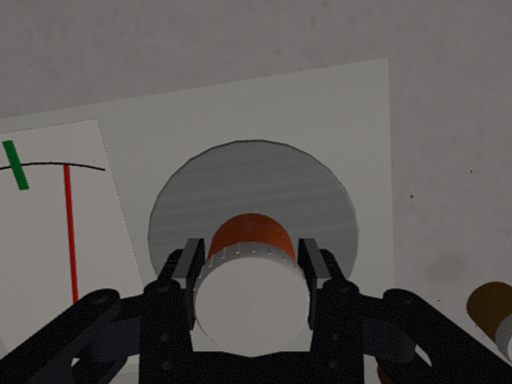

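Call:
play_rows:
  plan:
    - [[0,0.003,0],[0,0,0],0]
    - [[0,0,0],[0,0,0],0.53]
    - [[0,0,0],[0,0,0],0.56]
    - [[0,0,0],[0,0,0],0.6]
    - [[0,0,0],[0,0,0],0.7]
    - [[0,0,0],[0,0,0],0.8]
    - [[0,0,0],[0,0,0],0.85]
    - [[0,0,0],[0,0,0],0.85]

```text
t: 21.3
eef_pos: [0.5249, -0.1054, 0.0961]
orientation: [0.502, -0.502, 0.496, -0.5]
contact_force: [0.0, 0.0, 0.1]
finger_gap: 0.0727
```

```bash
python3 - <<'E'
from h import *
s=manip.get_state(); to(s,[.5240,-.1055,.097],-np.pi/2)
cv2.imwrite("pics/w.png",get_image("wrist")[:,:,::-1])
E
```

```text
t 21.3 pos [ 0.5249 -0.1054  0.0961] gap 0.0727 F [0.   0.05 0.11] M [ 0.01  0.   -0.03]
q7 -1.509 R
 [[ 0.0087  0.0048  1.    ]
 [-1.     -0.0036  0.0087]
 [ 0.0037 -1.      0.0048]]
jawyaw -1.5621
shift [ 0.0004 -0.0037 -0.0037] len mm 1.311777371708363
turn [-0.0008  0.0014  0.0006] deg [-0.27  0.5   0.21]
turn [ 0.0009 -0.4986  0.0012] deg [   0.33 -179.5     0.43]
```

View pics/w.png

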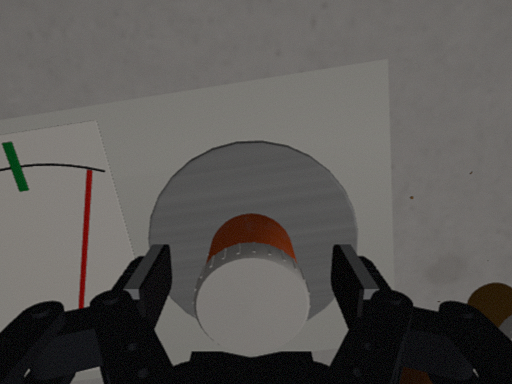

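Released cleanly, and the jar is standing. Rising straight up.

Call:
play_rows:
  plan:
    - [[0,-0.02,0],[0,0,0],0.85]
    - [[0,-0.05,0],[0,0,0],0.85]
    - [[0,-0.1,0],[0,0,0],0.85]
    - [[0,-0.15,0],[0,0,0],0.85]
    - [[0,-0.15,0],[0,0,0],0.85]
    - [[0,-0.06,0],[0,0,0],0.85]
    - [[0,0,0],[0,0,0],0.85]
    - [[0,0,-0.15],[0,0,0],0.85]
    - [[0,0,-0.1],[0,0,0],0.85]
    - [[0,0,0],[0,0,0],0.85]

```text
t: 22.35
eef_pos: [0.4597, -0.1052, 0.2378]
orientation: [0.503, -0.501, 0.495, -0.5]
contact_force: [-1.0, -0.0, -0.1]
finger_gap: 0.0722
```

```bash
python3 - <<'E'
from h import *
s=manip.get_state(); print(s["t"],s["eef_pos"],s["contact_force"])
cv2.imwrite("pics/x.png",get_image("wrist")[:,:,::-1])
b=get_image("scene")[:,:,::-1]; cv2.imwrite("pics/xs.png",cv2.resize(b[130:280,150:370],None,fx=3.5,fy=3.5,interpolation=2))
C=cam("wrist",s); print(proj(C,[.5235,-.1065,.083]))
E
```

```text
22.35 [ 0.45968199 -0.10520102  0.23782234] [-1.01447353 -0.00912766 -0.11887205]
[252.26710142 106.54772285]
```

View pics/x.png

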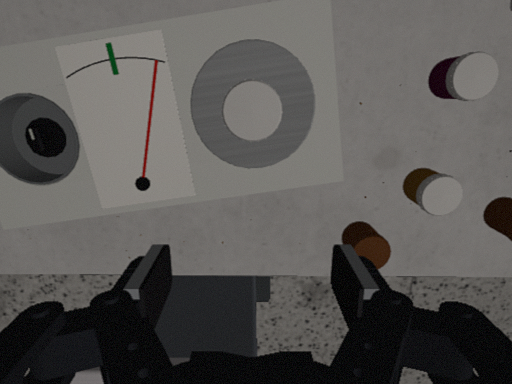

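View pics/xs.png

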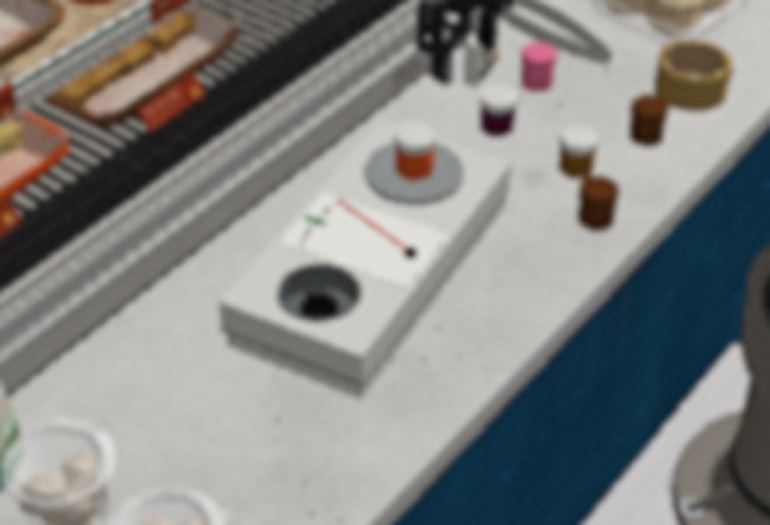

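```bash
python3 - <<'E'
from h import *
s=manip.get_state(); C=cam("wrist",s); im=cv2.imread("pics/x.png"); hsv=cv2.cvtColor(im,cv2.COLOR_BGR2HSV)
ys,xs=np.nonzero(cv2.inRange(hsv,(45,100,30),(90,255,255))); g=np.mean([ray(C,p,.072)[:2] for p in zip(xs,ys)],0)
pv=ray(C,(142.7,183.5),.074)[:2]; d=g-pv; print("mark world",np.arctan2(d[1],d[0]),"pointer at rest 0.154-0.158; dist",np.linalg.norm(d))
e1=ray(C,(0,228.5),.07);e2=ray(C,(343,180.5),.07); print("front edge yaw",np.arctan2((e2-e1)[0],-(e2-e1)[1]))
print(manip.sign_off())
E
```

```text
mark world 0.1615070705957745 pointer at rest 0.154-0.158; dist 0.11321043106984927
front edge yaw 0.154555903162534
the job is handed in; nothing more can be done
None
```

The scale is zeroed, and the orange jam jar stands upright on the pan with the gripper clear. I handed the job in at about 22 s of the 72 s allowed.

- **Knob:** I gripped the bar, pressed it down with about 8–10 N and turned it about 1.05 rad clockwise. I then let it spring up and opened the fingers. While letting it up I pulled it upward with about 10 N for a moment, then eased off before opening. The moment about the turning axis stayed near 0.1 N m in the readings I took.
- **Zero mark:** After release, with the pan still empty, a hand-picked measurement put the mark within 0.002 rad of the pointer. An automatic estimate gave 0.004, but the pointer hid part of the mark. With the jar on the pan the mark measured 0.162 rad, against 0.154–0.158 for the pointer at rest. The difference is well under one catch step, which is 0.042 rad at the mark.
- **Jar:** I confirmed the orange body under the white lid in an enlarged view before grasping it. I lowered it until the pan took its weight, then let go. The last pictures show it upright, near the middle of the pan, with the pointer swung clockwise. The purple and mustard jars and the look-alikes appear not to have moved.

The top camera placed things about 2–3 mm lower in x than the wrist camera. I used the wrist camera for the knob and the jar, and it agreed with the first pan estimate to within about 2 mm.

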